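Stir the polishing beads under the fume nozzle

TASK

Take the stirring rod from its yellow rest and, reaching in under the fume nozzle without touching it, stir the beads with it in wide rounds near the bowl's floor, at least through the half under the nozzle, then the open half, then the half under the nozzle again, and on until each half has at least one whole bead of each colour in it (the line through the bowl's two handles divides the halves). Touch the beads only with the rod and keep them all down in the bowl. Then lay the rod back fully home in its rest, ball at the foot, let go, and leave the can, brush and welded sample where they are.

Things in the scene. Friction and masses are not known exactly. Their poses are not given: they have to be found in the camera images.
- rod: Loose stirring rod, 240 mm long, about 0.12 kg: aluminium shaft of diameter 16 mm, a ball of diameter 24 mm at the tip, and a red cylindrical handle of diameter 18 mm from 155 to 240 mm from the tip. Origin at the lowest point of the ball; z axis along the centre line towards the handle end. It starts in the rest, tip down, leaning 35 deg from vertical.
- rod_end (a point): Centre of the flat end of the rod's red handle, 240 mm from the tip along the rod.
- rest: Fixed yellow rest: V-shaped angle iron (legs 28 mm; from 30 to 140 mm along the rod) leaning 35 deg from vertical, rising from its foot to the rest's -x side (table's middle), end plate at the foot for the rod's ball; foot plate x -120 to 40, y +-45, z 8 mm. The V opens along the rest's (0.82, 0, 0.57): the rod leaves and returns that way. Origin on the table below the seated rod tip.
- rest_foot (a point): Where the tip of the seated rod is, 30 mm above the rest's origin. The seated rod's centre line runs from rest_foot to rest_end; its upper 100 mm stick out above the V.
- rest_end (a point): Where the end of the handle of the seated rod is: in the rest's frame (-138, 0, 227) mm.
- bowl: Flared steel bowl, fixed: height 50 mm, inner radius 82 mm at the flat floor (6 mm above the table), 110 mm at the rim. Black handles on its +y and -y sides reach 142 mm out, 52 mm high. Origin on the table under its centre. The line through the handles is its y axis and divides it into the nozzle half (+x, under the nozzle's head, away from the middle of the table) and the open half (-x).
- nozzle: Fixed grey fume nozzle, same origin and axes as the bowl. Its head is a box over the bowl: x 5 to 35, y -80 to 80, z 250 to 280 mm; a pipe of diameter 26 mm runs from it at that height to a post at x 160, y -100 mm (foot diameter 90 mm). A gripper pointing straight down has no room below it; one tilted 30 to 40 deg, its back leaning to the bowl's -x side, passes.
- can: Green closed can, diameter 60 mm, 140 mm tall, standing loose; bystander. Origin at the centre of its underside.
- brush: Hand brush 200 mm long lying loose; bystander. Origin at the middle of its underside.
- coupon: Welded steel T-shaped sample, 100 x 60 mm, 58 mm high, loose; bystander. Origin at the centre of its underside.
- orange0: Orange ceramic polishing bead, loose, barrel shape, diameter 24 mm, 16 mm tall; on its side it can roll, 18 g. Origin at its centre. It starts standing on the bowl's floor in the bowl's open half.
- orange1: Orange ceramic polishing bead, loose, barrel shape, diameter 24 mm, 16 mm tall; on its side it can roll, 18 g. Origin at its centre. It starts standing on the bowl's floor in the bowl's open half.
- orange2: Orange ceramic polishing bead, loose, barrel shape, diameter 24 mm, 16 mm tall; on its side it can roll, 18 g. Origin at its centre. It starts standing on the bowl's floor in the bowl's open half.
- orange3: Orange ceramic polishing bead, loose, barrel shape, diameter 24 mm, 16 mm tall; on its side it can roll, 18 g. Origin at its centre. It starts standing on the bowl's floor in the bowl's open half.
- orange4: Orange ceramic polishing bead, loose, barrel shape, diameter 24 mm, 16 mm tall; on its side it can roll, 18 g. Origin at its centre. It starts standing on the bowl's floor in the bowl's open half.
- blue0: Blue ceramic polishing bead, loose, barrel shape, diameter 24 mm, 16 mm tall; on its side it can roll, 18 g. Origin at its centre. It starts standing on the bowl's floor in the bowl's nozzle half.
- blue1: Blue ceramic polishing bead, loose, barrel shape, diameter 24 mm, 16 mm tall; on its side it can roll, 18 g. Origin at its centre. It starts standing on the bowl's floor in the bowl's nozzle half.
- blue2: Blue ceramic polishing bead, loose, barrel shape, diameter 24 mm, 16 mm tall; on its side it can roll, 18 g. Origin at its centre. It starts standing on the bowl's floor in the bowl's nozzle half.
- blue3: Blue ceramic polishing bead, loose, barrel shape, diameter 24 mm, 16 mm tall; on its side it can roll, 18 g. Origin at its centre. It starts standing on the bowl's floor in the bowl's nozzle half.
- blue4: Blue ceramic polishing bead, loose, barrel shape, diameter 24 mm, 16 mm tall; on its side it can roll, 18 g. Origin at its centre. It starts standing on the bowl's floor in the bowl's nozzle half.
Mind the look-alikes: they are no part of the job. What is shaped like the rest but black or purple is not meant.

How it is judged:
By the outcome, as a careful person would: the job done as asked, in the order asked, and still so for the second after the job is handed in, with the robot touching nothing.
It also fails if it takes over 72 s, if anything falls off the work surface, if the arm or the gripper's body presses on something with over 40 N, if the wrist force passes 120 N, or if a joint passes its speed limit or range.

ROBOT

A 6-joint arm with a two-finger parallel gripper is mounted at the origin on the work surface. World frame = base frame: x ahead of the robot, y to its left, z up, the work surface at z = 0. Lengths are in m, angles in degrees, forces in N, time in s.
With the tool pointing down it reaches from about 0.35 to 0.975 m from the base axis. Payload 4.9 kg.
Tool frame: the origin (TCP) lies at the very end of the fingers, on their centre line; the grasp point (between the pads) lies 19 mm behind it; z points along the fingers, y is the line along which they close (so a half turn about z gives the same grasp; the last joint's range is limited). The gripper opens to 85 mm and grips with 20 to 120 N. Pads are 22 mm wide; open, the fingers measure 114 mm over their backs; the gripper's body (76 mm by 85 mm) begins 54 mm behind the grasp point. The pads swing forward as they close: fully open they stand 13 mm farther back than shut.
Start: joints at [58.442, 3.019, 92.412, -0, 84.569, -6.818], TCP at [0.262, 0.568, 0.231] pointing down, gripper open.
Joint ranges: [-172.51, 172.51], [-57.92, 126.97], [3.15, 148.05], [-58.71, 238.71], [5.1, 150.11], [-179.66, 179.66]. Speed limits (degrees/s): [147.25, 147.25, 180, 180, 180, 180].

INTERFACE

Orientations are given as a 3x3 rotation matrix whose columns are the frame's x, y, z axes.
In Python, from station import state, eyes, robot gives the robot as it stands.
- The arm moves only by the tool step_arm, never from a script. Its arguments are lists of equal length, an entry for each row: "offset": the shift along the tool's x, y, z as a fraction of full scale, a list of three; "turn": the turn about the tool's z as a fraction of full scale. A call has exactly 5 rows; each row shifts and turns the commanded pose from where the row before left it, along the tool's axes as they then stand; what a row does not reach is not made up. Full scale, the value 1, is 0.05 m for a shift and 0.1 rad for a turn. A row lasts 1/10 s, in which the tool goes at most 50 mm and 8.59 degrees, less where a joint would pass 70% of its speed; a pose out of reach is approached as far as the arm can. A call with a number of a shift or a turn outside -1 to 1 is refused whole. A call with a gripper value outside its range is refused whole. "claw" is the opening, from 0 (shut) to 1 (fully open), set as the call begins (left out, the last holds). The fingers move at their own pace and stop on an object; the grip force is fixed at half the most. Time passes only in rows, so rows that do not move let the fingers close, or fill a call up. It gives the time, the measured TCP pose, the force, the opening and the grip force at its end, in the units of the state.
- state(): the state, without advancing time (a new reading comes with each control period).
- eyes.get_image(name): name is "side" or "top"; returns a dict with "frame" (480x640x3 uint8, blue, green, red), "K" (3x3 intrinsics, pixels), "D" ([k1, k2, p1, p2, k3] as OpenCV has them; the pictures are not rectified), "R" (3x3) and "t" (3): a world point X has camera coordinates R X + t. Camera axes: x right, y down, z forward; pixel columns grow to the right and rows downward; lengths in m; the calibration is good to about 2 mm. A picture is of the moment at which its call begins. There is no depth.
- robot.hand_in(): hands the job in; it is judged then, once.
The state is a dict: "time": time; "joint_positions": joint angles; "dq": joint speeds; "joint_torque": joint torques, N m; "ee_pos": TCP position; "orientation": TCP orientation; "wrist_force": force on the tool from outside, world axes, zero at the start; "ft_torque": the same for the moment, N m; "opening": finger opening in m; "grip_force": force on a finger pad.
Only numpy, scipy, OpenCV 4.12 (cv2) and the standard library are available. Lean on these libraries where they do the work, as an engineer would, in place of code of your own. Each camera call takes 0.05 s, during which the arm holds its last target. There are 200 camera calls.

## Working session

There is one attempt and no reset: what is moved stays moved. The work goes in short steps, Python scripts to look and compute and a tool call to move; the robot and the scene stay as the last step left them, time stands still between calls to the robot, and variables do not carry over. Pictures are saved under pics/ and viewed, at most 10 in all, crops included, and the job is handed in when it is done.

Besides the shell and the picture viewer there is one more tool, called after "Emit:" as name(argument=value, ...), one argument or row to a line, values as JSON. step_arm: Moves the arm, as the interface text tells. Shift numbers are shares of 0.05 m and turn numbers shares of 0.1 rad, none past 1 either way. Its arguments: {"type":"object","properties":{"offset":{"type":"array","items":{"type":"array","items":{"type":"number","minimum":-1,"maximum":1}}},"turn":{"type":"array","items":{"type":"number","minimum":-1,"maximum":1}},"claw":{"type":"number"}},"required":["offset","turn"]}

```bash
mkdir -p pics
cat > h.py <<'E'
import numpy as np, cv2
from station import state, eyes, robot
def shot(n,fn=None):
    im=eyes.get_image(n)
    if fn: cv2.imwrite('pics/'+fn,im['frame'])
    return im
def proj(im,P):
    R=np.array(im['R']);t=np.array(im['t'])
    return cv2.projectPoints(np.array(P,float).reshape(-1,3),cv2.Rodrigues(R)[0],t,np.array(im['K']),np.array(im['D']))[0].reshape(-1,2)
def ray(im,uv):
    R=np.array(im['R']);t=np.array(im['t'])
    n=cv2.undistortPoints(np.array(uv,float).reshape(-1,1,2),np.array(im['K']),np.array(im['D'])).reshape(-1,2)
    d=np.c_[n,np.ones(len(n))]@R
    return -R.T@t,d
def onz(im,uv,z):
    z=np.array(z,float);c,d=ray(im,uv); return c+d*((z-c[2])/d[:,2])[:,None]
E
python3 - <<'E'
from h import *
for n in('top','side'):
    im=shot(n,n+'0.png'); c,_=ray(im,[[320,240]]); print(n,c.round(3))
s=state();print(s['time'],s['orientation'],s['opening'])
E
```

```text
top [0.429 0.004 1.263]
side [0.468 0.978 1.211]
0.1 [[-9.08183650e-01  4.18570789e-01 -9.75733030e-04]
 [ 4.18571876e-01  9.08182216e-01 -1.62685285e-03]
 [ 2.05190307e-04 -1.88589556e-03 -9.99998201e-01]] 0.08531637440019187
```

View pics/top0.png

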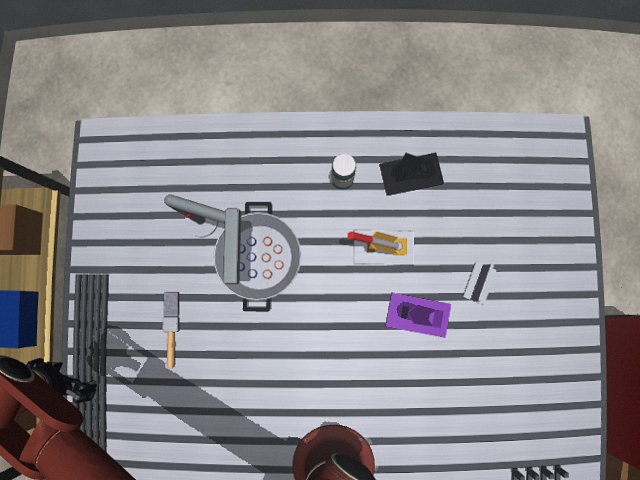

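View pics/side0.png

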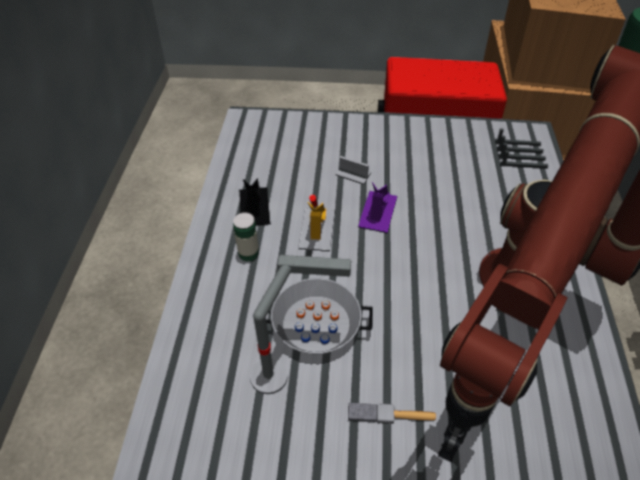

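Run:
```python
from h import *
t=cv2.imread('pics/top0.png');s=cv2.imread('pics/side0.png')
f=lambda i,x,y,w=80,h=60:cv2.resize(i[y:y+h,x:x+w],(400,300),interpolation=cv2.INTER_CUBIC)
cv2.imwrite('pics/c0.png',np.vstack([np.hstack([f(t,342,220),f(s,276,190)]),np.hstack([f(t,190,190,160,120),f(s,230,250,160,120)])]))
```

```text
(no output)
```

View pics/c0.png

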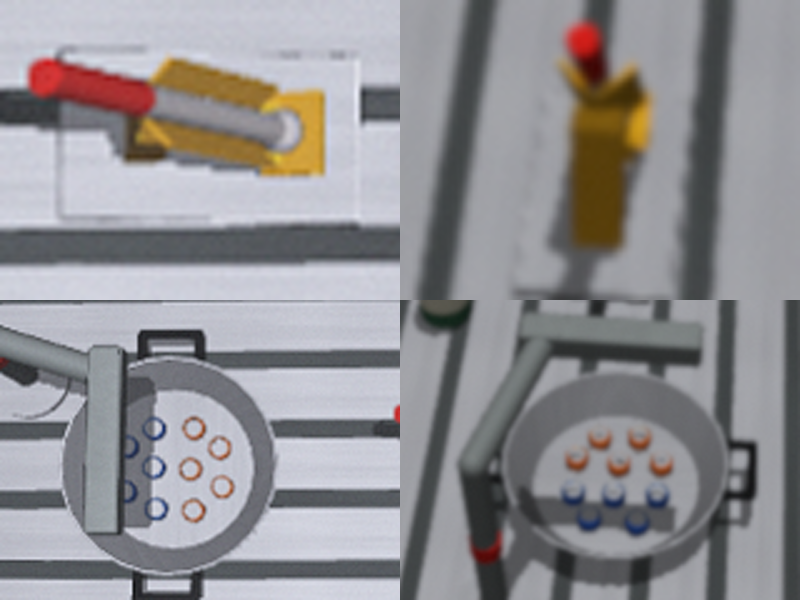

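```bash
cat > fit.py <<'E'
from h import *
from scipy.optimize import least_squares
class I(dict):pass
T=shot('top');S=shot('side')
def tf(p,P):
    c,s=np.cos(p[2]),np.sin(p[2]);P=np.array(P,float)/1000
    return P@np.array([[c,s,0],[-s,c,0],[0,0,1]])+[p[0],p[1],0]
def fit(obs,p0):
    def r(p): return np.concatenate([(proj(im,tf(p,[P]))-uv).ravel() for im,P,uv in obs])
    f=least_squares(r,p0,loss='soft_l1');print(f.x.round(4),np.degrees(f.x[2]).round(2));print(r(f.x).reshape(-1,2).round(1).tolist());return f.x
t5=lambda x,y:(342+x/5-.4,220+y/5-.4)
s5=lambda x,y:(276+(x-400)/5-.4,190+y/5-.4)
tb=lambda x,y:(190+x/2.5-.3,190+(y-300)/2.5-.3)
rest=fit([(T,(-120,45,8),t5(59,48)),(T,(40,45,8),t5(358,53)),(T,(40,-45,8),t5(361,223)),(T,(-120,-45,8),t5(58,219)),
 (T,(-138,0,227),t5(42,78)),(S,(-138,0,227),s5(584,42)),(S,(-120,45,8),s5(514,290)),(T,(0,0,54),t5(290,130))],[.55,-.1,-1.57])
bowl=fit([(T,(35,-80,280),tb(88,346)),(T,(5,-80,280),tb(124,346)),(T,(5,80,280),tb(123,533)),(T,(35,80,280),tb(86,533)),
 (T,(0,-142,52),tb(171,331)),(T,(0,142,52),(257.5,310)),(T,(0,0,50),tb(168,466)),(S,(0,0,50),(230+215/2.5,250+172/2.5)),
 ],[.55,.15,1.57])
np.savez('fit.npz',rest=rest,bowl=bowl)
for im,n in((T,'t'),(S,'s')):
    f=im['frame'].copy()
    th=np.linspace(0,6.283,60);ri=np.c_[110*np.cos(th),110*np.sin(th),50+0*th];fl=np.c_[82*np.cos(th),82*np.sin(th),6+0*th]
    f=cv2.resize(f,None,fx=4,fy=4,interpolation=cv2.INTER_CUBIC)
    def pl(p,P,c):
        cv2.polylines(f,[np.int32((proj(im,tf(p,P))+.5)*4)],True,c,1)
    pl(bowl,ri,(0,255,0));pl(bowl,fl,(0,255,0));pl(bowl,[(5,-80,250),(35,-80,250),(35,80,250),(5,80,250)],(0,0,255));pl(bowl,[(5,-80,280),(35,-80,280),(35,80,280),(5,80,280)],(255,0,255))
    pl(rest,[(0,0,30),(-138,0,227)],(0,255,0));pl(rest,[(-120,45,8),(40,45,8),(40,-45,8),(-120,-45,8)],(255,0,255))
    if n=='t': a=f[760:1240,640:1720]
    else: a=f[740:1420,1000:1560]
    if n=='t': A=cv2.resize(a,(500,222))
    else: B=cv2.resize(a,(494,600))
    if n=='t': A2=np.hstack([a[:, 180:660],a[120:320,740:1060].repeat(1,0) if 0 else cv2.resize(a[120:320,740:1060],(320,480))])
cv2.imwrite('pics/c1.png',A2)
cv2.imwrite('pics/c2.png',B)
E
python3 fit.py
```

```text
[ 0.569  -0.176  -1.5869] -90.92
[[-0.2, 0.6], [-0.0, 0.3], [-0.4, -0.0], [-0.2, 0.1], [-0.4, 0.0], [-0.2, -0.4], [-0.1, -0.2], [1.3, -0.5]]
[0.5443 0.1914 1.5789] 90.47
[[0.1, -0.2], [-0.3, -0.5], [-0.6, 0.6], [-0.1, 0.7], [-0.3, -1.0], [-0.1, 1.1], [0.7, -0.6], [-0.1, -6.2]]
```

View pics/c1.png

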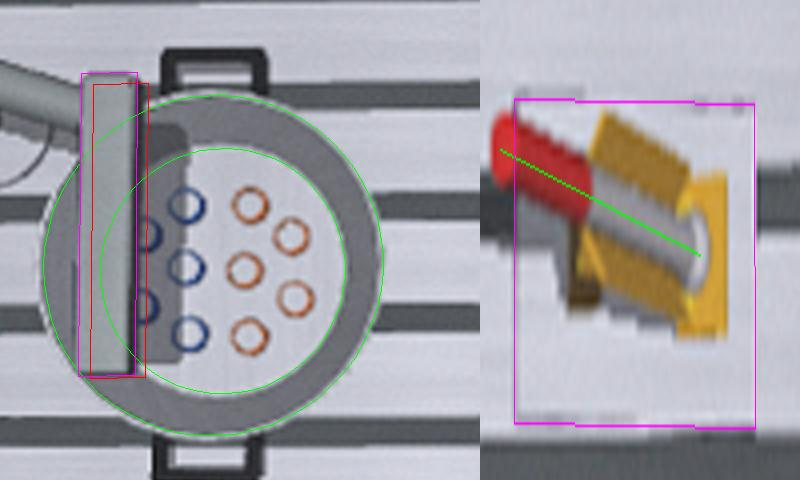

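View pics/c2.png

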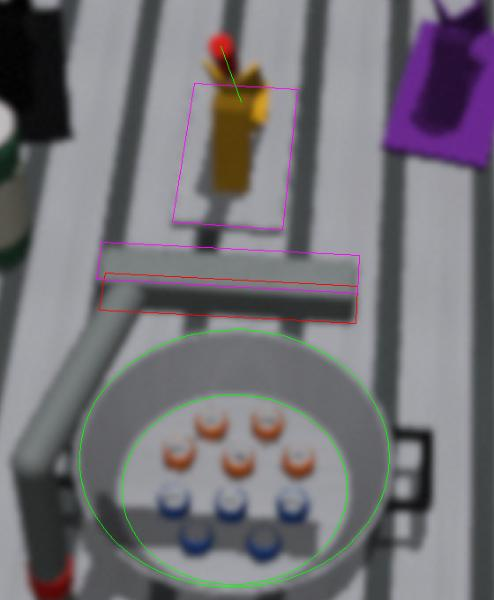

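Emit:
step_arm(
  offset=[
    [0,0,-0.6],
    [0,0,-0.6],
    [0,0,-0.6],
    [0,0,-0.6],
    [0,0,-0.6],
  ],
  turn=[0.96,0.96,0.96,0.96,0.96],
  claw=1,
)

```text
time: 0.7
ee_pos: [0.2614, 0.5674, 0.3822]
orientation: [[-0.609, 0.793, -0.0], [0.793, 0.609, -0.0], [-0.0, -0.0, -1.0]]
wrist_force: [-0.3, 0.4, 0.4]
opening: 0.085
grip_force: 0.0
```

Emit:
step_arm(
  offset=[
    [0,0,0],
    [0,0,0],
    [0,0,0],
    [0,0,0],
    [0,0,0],
  ],
  turn=[0.96,0.96,0.96,0.96,0.96],
)

```text
time: 1.2
ee_pos: [0.2615, 0.5675, 0.3809]
orientation: [[-0.174, 0.985, -0.0], [0.985, 0.174, -0.0], [-0.0, -0.0, -1.0]]
wrist_force: [0.8, -0.5, -0.7]
opening: 0.0858
grip_force: 0.0
```

Emit:
step_arm(
  offset=[
    [0,0.3,0],
    [0,0.5,0],
    [-0.4,0.5,0],
    [-0.7,0.5,0],
    [-0.7,0.5,0],
  ],
  turn=[0.96,0.96,0.03,0,0],
)

```text
time: 1.7
ee_pos: [0.3755, 0.4803, 0.3806]
orientation: [[0.015, 1.0, -0.001], [1.0, -0.015, -0.001], [-0.001, -0.001, -1.0]]
wrist_force: [0.8, 0.2, 0.1]
opening: 0.0853
grip_force: 0.0
```

Emit:
step_arm(
  offset=[
    [-0.8,0.41,0],
    [-0.8,0.41,0],
    [-0.8,0.41,0],
    [-0.8,0.41,0],
    [-0.8,0.41,0],
  ],
  turn=[0,0,0,0,0],
)

```text
time: 2.2
ee_pos: [0.4745, 0.2779, 0.3811]
orientation: [[0.016, 1.0, 0.0], [1.0, -0.016, -0.0], [-0.0, 0.0, -1.0]]
wrist_force: [0.9, 1.6, -0.3]
opening: 0.0856
grip_force: 0.0
```

Emit:
step_arm(
  offset=[
    [-0.8,0.41,0],
    [-0.8,0.41,0],
    [-0.8,0.41,0],
    [-0.8,0.41,0],
    [-0.8,0.41,0],
  ],
  turn=[0,0,0,0,0],
)

```text
time: 2.7
ee_pos: [0.5738, 0.0763, 0.3811]
orientation: [[0.016, 1.0, -0.0], [1.0, -0.016, 0.0], [0.0, -0.0, -1.0]]
wrist_force: [0.9, 0.8, 0.1]
opening: 0.0853
grip_force: 0.0
```

Emit:
step_arm(
  offset=[
    [-0.8,0,0],
    [-0.8,0,0],
    [-0.7,0,0],
    [-0.4,0,0],
    [0,0,0],
  ],
  turn=[0,0,0,0,0],
)

```text
time: 3.2
ee_pos: [0.571, -0.0593, 0.3808]
orientation: [[0.02, 1.0, -0.001], [1.0, -0.02, -0.0], [-0.0, -0.001, -1.0]]
wrist_force: [-0.2, -0.4, -0.2]
opening: 0.0854
grip_force: 0.0
```

Run:
```python
from h import *
s=state();print(np.round(s['ee_pos'],4),np.round(s['orientation'],4).tolist(),s['joint_positions'])
```

```text
[ 0.571  -0.0593  0.3808] [[0.0199, 0.9998, -0.0008], [0.9998, -0.0199, -0.0003], [-0.0003, -0.0008, -1.0]] [-1.33434187e+01 -6.44396757e+00  8.76561575e+01 -2.71036027e-02
  9.88287338e+01 -1.22097017e+01]
```

Emit:
step_arm(
  offset=[
    [-0.09,0,0.6],
    [0,0,0.8],
    [0,0,0.8],
    [0,0,0.8],
    [0,0,0.6],
  ],
  turn=[0,0,0,0,0],
)

```text
time: 3.7
ee_pos: [0.57, -0.06, 0.1981]
orientation: [[0.015, 1.0, -0.003], [1.0, -0.015, 0.001], [0.001, -0.003, -1.0]]
wrist_force: [-1.1, -0.2, -0.0]
opening: 0.0855
grip_force: 0.0
```

Emit:
step_arm(
  offset=[
    [0,0,0.4],
    [0,0,0.2],
    [0,0,0],
    [0,0,0],
    [0,0,0],
  ],
  turn=[0,0,0,0,0],
)

```text
time: 4.2
ee_pos: [0.5724, -0.0615, 0.1734]
orientation: [[0.016, 1.0, 0.003], [1.0, -0.016, -0.001], [-0.001, 0.003, -1.0]]
wrist_force: [0.8, -0.4, -0.1]
opening: 0.0855
grip_force: 0.0
```

Run:
```python
from h import *
T=shot('top');S=shot('side')
f=lambda i,x,y,w=80,h=60:cv2.resize(i['frame'][y:y+h,x:x+w],(400,300),interpolation=cv2.INTER_CUBIC)
cv2.imwrite('pics/g1.png',np.hstack([f(T,325,210,100,75),f(S,266,170,100,75)]))
```

```text
(no output)
```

View pics/g1.png

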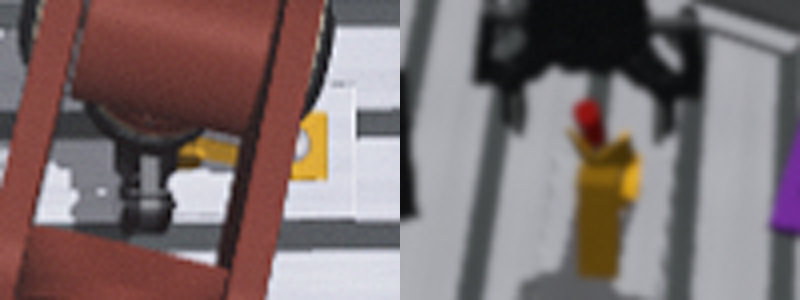

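Emit:
step_arm(
  offset=[
    [0,0,0],
    [0,0,0],
    [0,0,0],
    [0,0,0],
    [0,0,0],
  ],
  turn=[0,0,0,0,0],
  claw=0,
)

```text
time: 4.8
ee_pos: [0.5713, -0.0615, 0.1714]
orientation: [[0.016, 1.0, 0.0], [1.0, -0.016, -0.0], [-0.0, 0.0, -1.0]]
wrist_force: [0.5, 0.2, -0.5]
opening: 0.0166
grip_force: 58.4
```

Emit:
step_arm(
  offset=[
    [0,0,0],
    [0,0,0],
    [0,0,0],
    [0,0,0],
    [0,0,0],
  ],
  turn=[0,0,0,0,0],
)

```text
time: 5.3
ee_pos: [0.5712, -0.0615, 0.1714]
orientation: [[0.016, 1.0, 0.0], [1.0, -0.016, -0.0], [-0.0, 0.0, -1.0]]
wrist_force: [-0.1, 0.4, 0.4]
opening: 0.0172
grip_force: 58.4
```

Run:
```python
from h import *
s=state();print(s['time'],np.round(s['ee_pos'],4),np.round(s['orientation'],4).tolist(),s['joint_positions'],s['grip_force'],s['opening'],s['wrist_force'])
```

```text
5.3 [ 0.5712 -0.0615  0.1714] [[0.016, 0.9999, 0.0002], [0.9999, -0.016, -0.0001], [-0.0001, 0.0002, -1.0]] [-1.35611203e+01 -1.29211118e+00  1.02600467e+02 -2.51506109e-03
  7.86808624e+01 -1.26459490e+01] 58.39607656002045 0.017150811427834506 [-0.09782609  0.37346559  0.39434839]
```

Emit:
step_arm(
  offset=[
    [-0.2,0,-0.14],
    [-0.4,0,-0.28],
    [-0.4,0,-0.28],
    [0,0,-0.7],
    [0,0,-0.7],
  ],
  turn=[0,0,0,0,0],
)

```text
time: 5.8
ee_pos: [0.5693, -0.1126, 0.2762]
orientation: [[0.018, 1.0, -0.003], [1.0, -0.018, 0.001], [0.0, -0.003, -1.0]]
wrist_force: [1.5, -0.6, -1.5]
opening: 0.0168
grip_force: 58.6
```

Emit:
step_arm(
  offset=[
    [0,0,-0.7],
    [0,0,0],
    [0,0,0],
    [0,0,0],
    [0,0,0],
  ],
  turn=[-1,-1,-1,-1,-1],
)

```text
time: 6.3
ee_pos: [0.5699, -0.1122, 0.3113]
orientation: [[-0.468, 0.884, -0.001], [0.884, 0.468, -0.0], [0.0, -0.001, -1.0]]
wrist_force: [1.0, -0.0, -0.9]
opening: 0.0166
grip_force: 58.7
```

```bash
cat > plan.py <<'E'
from h import *
F=np.load('fit.npz');bx,by,bw=F['bowl'];TIP=np.array([-.1145,0,.1414])
Rb=np.array([[np.cos(bw),-np.sin(bw),0],[np.sin(bw),np.cos(bw),0],[0,0,1]])
B2W=lambda P:(np.atleast_2d(np.array(P,float))/1000)@Rb.T+[bx,by,0]
W2B=lambda P:(np.atleast_2d(P)-[bx,by,0])@Rb*1000
Rt=lambda yaw:np.array([[np.cos(yaw),np.sin(yaw),0],[np.sin(yaw),-np.cos(yaw),0],[0,0,-1]])
def cur():
    s=state();R=np.array(s['orientation']);p=np.array(s['ee_pos']);return p,np.arctan2(R[1,0],R[0,0]),s
def tip(): 
    p,y,s=cur();return W2B(p+Rt(y)@TIP)[0]
def rows(p,yaw,tcps,turns=None):
    # world TCP waypoints per row -> rounded rows, error carried along
    out=[];turns=turns if turns is not None else [0]*len(tcps)
    for q,tn in zip(tcps,turns):
        R=Rt(yaw);d=np.round(R.T@(np.array(q)-p)/.05,2);out.append(d.tolist());p=p+R@d*.05;yaw-=tn*.1
    print('max',np.abs(out).max(),'end',p.round(4),np.degrees(yaw).round(1))
    for i in range(0,len(out),5): print(out[i:i+5],list(turns[i:i+5]))
    return p,yaw
E
python3 - <<'E'
from plan import *
from fit import T,S
p,y,s=cur();print(p.round(4),np.degrees(y),tip().round(1))
# beads from earlier top picture
for fn,im,zz in(('pics/side0.png',S,14),('pics/top0.png',T,14)):
    h=cv2.cvtColor(cv2.imread(fn),cv2.COLOR_BGR2HSV)
    for nm,lo,hi in(('orange',(4,90,60),(18,255,255)),('blue',(105,90,40),(125,255,255))):
        m=cv2.inRange(h,lo,hi);m=cv2.morphologyEx(m,cv2.MORPH_CLOSE,np.ones((3,3)))
        n,l,st,c=cv2.connectedComponentsWithStats(m)
        W=W2B(onz(im,c,[.018]*n)) if 0 else W2B(onz(im,c,.018*np.ones(n)))
        print(fn,nm,[(w[:2].round().tolist(),int(a[4])) for w,a in zip(W,st) if np.hypot(*w[:2])<95 and a[4]>3])
E
```

```text
[ 0.569  -0.176  -1.5869] -90.92
[[-0.2, 0.6], [-0.0, 0.3], [-0.4, -0.0], [-0.2, 0.1], [-0.4, 0.0], [-0.2, -0.4], [-0.1, -0.2], [1.3, -0.5]]
[0.5443 0.1914 1.5789] 90.47
[[0.1, -0.2], [-0.3, -0.5], [-0.6, 0.6], [-0.1, 0.7], [-0.3, -1.0], [-0.1, 1.1], [0.7, -0.6], [-0.1, -6.2]]
[ 0.57   -0.1121  0.3112] 117.68477746319789 [-405.5  -75.6  169.8]
pics/side0.png orange [([-39.0, -20.0], 27), ([-41.0, 22.0], 29), ([-11.0, -41.0], 29), ([-7.0, 2.0], 27), ([-10.0, 45.0], 28)]
pics/side0.png blue [([33.0, -41.0], 22), ([33.0, 0.0], 20), ([30.0, 43.0], 23), ([59.0, -23.0], 33), ([60.0, 24.0], 33)]
pics/top0.png orange [([-25.0, -38.0], 14), ([-54.0, -15.0], 10), ([-22.0, 5.0], 13), ([-54.0, 26.0], 10), ([-24.0, 51.0], 14)]
pics/top0.png blue [([19.0, -37.0], 16), ([44.0, -20.0], 11), ([19.0, 5.0], 11), ([45.0, 27.0], 13), ([13.0, 46.0], 15), ([30.0, 47.0], 4)]
```

Run:
```python
from plan import *
p,y,s=cur();y=np.radians(117.73)
yf=y+2.5
off=Rt(yf)@TIP
A=B2W([-60,65,170])[0]-off; Bq=B2W([0,65,100])[0]-off; C=B2W([0,65,8.5])[0]-off
L=lambda a,b,n:[a+(b-a)*(.5-.5*np.cos(np.pi*i/n)) for i in range(1,n+1)]
pts=[p]*3+L(p,A,20)+[A]*2+L(A,Bq,6)+L(Bq,C,7)+[C]*2
rows(p,y,pts,[-1]*25+[0]*15)
print(A,C)
```

```text
max 0.41 end [0.4614 0.0776 0.1497] 261.0
[[0.0, 0.0, 0.0], [0.0, 0.0, 0.0], [0.0, 0.0, 0.0], [0.02, 0.0, -0.0], [0.06, 0.01, -0.0]] [-1, -1, -1, -1, -1]
[[0.1, 0.03, -0.0], [0.13, 0.06, -0.0], [0.15, 0.08, -0.0], [0.17, 0.11, -0.0], [0.17, 0.14, -0.0]] [-1, -1, -1, -1, -1]
[[0.17, 0.18, -0.0], [0.17, 0.2, -0.0], [0.14, 0.22, -0.0], [0.13, 0.23, -0.0], [0.09, 0.24, -0.0]] [-1, -1, -1, -1, -1]
[[0.07, 0.24, -0.0], [0.04, 0.22, -0.0], [0.02, 0.2, -0.0], [-0.01, 0.17, -0.0], [-0.01, 0.14, -0.0]] [-1, -1, -1, -1, -1]
[[-0.02, 0.1, -0.0], [-0.02, 0.06, -0.0], [-0.01, 0.02, -0.0], [-0.0, -0.0, -0.0], [-0.0, -0.0, -0.0]] [-1, -1, -1, -1, -1]
[[-0.08, 0.01, 0.09], [-0.22, 0.03, 0.26], [-0.29, 0.05, 0.35], [-0.3, 0.05, 0.35], [-0.21, 0.04, 0.25]] [0, 0, 0, 0, 0]
[[-0.08, 0.01, 0.1], [-0.0, 0.0, 0.09], [-0.0, 0.0, 0.25], [-0.0, 0.0, 0.37], [-0.0, 0.0, 0.41]] [0, 0, 0, 0, 0]
[[-0.0, 0.0, 0.36], [-0.0, 0.0, 0.26], [-0.0, 0.0, 0.09], [-0.0, 0.0, -0.0], [-0.0, 0.0, -0.0]] [0, 0, 0, 0, 0]
[0.46179459 0.01775604 0.3114    ] [0.46130555 0.07775405 0.1499    ]
```

Emit:
step_arm(
  offset=[
    [0,0,0],
    [0,0,0],
    [0,0,0],
    [0.02,0,0],
    [0.06,0.01,0],
  ],
  turn=[-1,-1,-1,-1,-1],
)

```text
time: 6.9
ee_pos: [0.5674, -0.109, 0.3112]
orientation: [[-0.833, 0.553, -0.001], [0.553, 0.833, -0.0], [0.001, -0.001, -1.0]]
wrist_force: [1.0, -0.6, -0.6]
opening: 0.0168
grip_force: 58.7
```

Emit:
step_arm(
  offset=[
    [0.1,0.03,0],
    [0.13,0.06,0],
    [0.15,0.08,0],
    [0.17,0.11,0],
    [0.17,0.14,0],
  ],
  turn=[-1,-1,-1,-1,-1],
)

```text
time: 7.4
ee_pos: [0.5404, -0.0763, 0.3112]
orientation: [[-0.996, 0.086, -0.001], [0.086, 0.996, -0.0], [0.001, -0.0, -1.0]]
wrist_force: [0.4, 0.4, -1.2]
opening: 0.0168
grip_force: 58.6
```

Emit:
step_arm(
  offset=[
    [0.17,0.18,0],
    [0.17,0.2,0],
    [0.14,0.22,0],
    [0.13,0.23,0],
    [0.09,0.24,0],
  ],
  turn=[-1,-1,-1,-1,-1],
)

```text
time: 7.9
ee_pos: [0.499, -0.0265, 0.3113]
orientation: [[-0.915, -0.403, -0.001], [-0.403, 0.915, -0.0], [0.001, -0.0, -1.0]]
wrist_force: [-0.7, -0.9, -1.2]
opening: 0.0166
grip_force: 58.6
```

Emit:
step_arm(
  offset=[
    [0.07,0.24,0],
    [0.04,0.22,0],
    [0.02,0.2,0],
    [-0.01,0.17,0],
    [-0.01,0.14,0],
  ],
  turn=[-1,-1,-1,-1,-1],
)

```text
time: 8.4
ee_pos: [0.4675, 0.0112, 0.3114]
orientation: [[-0.61, -0.792, -0.0], [-0.792, 0.61, -0.001], [0.001, -0.0, -1.0]]
wrist_force: [0.9, -0.0, -0.8]
opening: 0.0166
grip_force: 58.6
```

Emit:
step_arm(
  offset=[
    [-0.02,0.1,0],
    [-0.02,0.06,0],
    [-0.01,0.02,0],
    [0,0,0],
    [0,0,0],
  ],
  turn=[-1,-1,-1,-1,-1],
)

```text
time: 8.9
ee_pos: [0.4617, 0.018, 0.3114]
orientation: [[-0.156, -0.988, -0.0], [-0.988, 0.156, -0.001], [0.001, 0.0, -1.0]]
wrist_force: [-0.3, -0.1, -1.6]
opening: 0.0165
grip_force: 58.6
```

Run:
```python
from plan import *
p,y,s=cur();print(p.round(4),np.degrees(y),tip().round(1),np.round(s['joint_positions'],1))
im=shot('side','s2.png')
E=p+Rt(y)@(TIP+np.array([.5736,0,-.8192])*.240); t=p+Rt(y)@TIP
f=im['frame']; uv=proj(im,[t,E]); print(uv)
g=cv2.resize(f[150:350,220:420],(600,600),interpolation=cv2.INTER_CUBIC)
for u in uv: cv2.circle(g,tuple(int(v) for v in (u-[220,150]+.5)*3),4,(0,255,0),1)
cv2.imwrite('pics/s2.png',g)
```

```text
[0.4617 0.018  0.3114] -98.95243559102187 [-59.7  65.2 170. ] [  -7.  -22.  107.   -0.   95. -178.]
[[344.29275707 265.34237186]
 [358.85387392 166.55637917]]
```

View pics/s2.png

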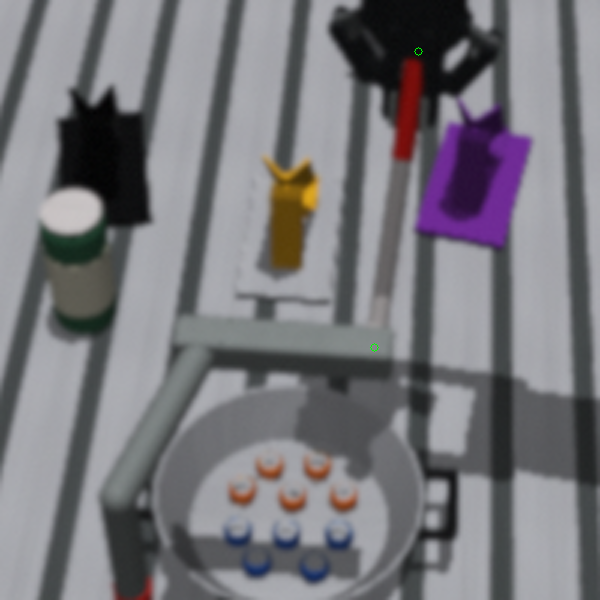

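Run:
```python
from plan import *
p,y,s=cur();y=np.radians(261)
yf=y-.087
off=Rt(yf)@TIP
Bq=B2W([0,65,100])[0]-off; C=B2W([0,65,8.5])[0]-off
L=lambda a,b,n:[a+(b-a)*(.5-.5*np.cos(np.pi*i/n)) for i in range(1,n+1)]
pts=L(p,Bq,7)+L(Bq,C,7)+[C]
q,yy=rows(p,y,pts,[.5,.37]+[0]*13)
# rounds: ellipse, start (0,65), 25 rows each
th=np.pi/2-2*np.pi*np.arange(1,26)/25   # +y -> +x (nozzle) -> -y -> -x -> +y
ring=lambda rn,ro,ry,z=8.5:[B2W([(rn if np.cos(t)>0 else ro)*np.cos(t),ry*np.sin(t),z])[0]-off for t in th]
print('R1');rows(q,yf,ring(52,58,60))
```

```text
max 0.41 end [0.4517 0.0795 0.1498] 256.0
[[-0.06, 0.02, 0.07], [-0.16, 0.06, 0.19], [-0.23, 0.1, 0.28], [-0.26, 0.11, 0.32], [-0.23, 0.1, 0.28]] [0.5, 0.37, 0, 0, 0]
[[-0.16, 0.07, 0.19], [-0.05, 0.02, 0.07], [-0.0, 0.0, 0.09], [-0.0, 0.0, 0.25], [-0.0, 0.0, 0.37]] [0, 0, 0, 0, 0]
[[-0.0, 0.0, 0.41], [-0.0, 0.0, 0.36], [-0.0, 0.0, 0.26], [-0.0, 0.0, 0.09], [-0.0, 0.0, -0.0]] [0, 0, 0, 0, 0]
R1
max 0.3 end [0.4565 0.0799 0.1498] 256.0
[[-0.29, -0.07, -0.0], [-0.26, -0.04, -0.0], [-0.25, -0.12, -0.0], [-0.22, -0.18, -0.0], [-0.17, -0.24, -0.0]] [0, 0, 0, 0, 0]
[[-0.12, -0.27, -0.0], [-0.06, -0.3, -0.0], [0.0, -0.3, -0.0], [0.08, -0.28, -0.0], [0.13, -0.24, -0.0]] [0, 0, 0, 0, 0]
[[0.18, -0.2, -0.0], [0.23, -0.14, -0.0], [0.27, -0.06, -0.0], [0.29, -0.0, -0.0], [0.28, 0.07, -0.0]] [0, 0, 0, 0, 0]
[[0.26, 0.15, -0.0], [0.21, 0.21, -0.0], [0.16, 0.25, -0.0], [0.09, 0.29, -0.0], [0.02, 0.3, -0.0]] [0, 0, 0, 0, 0]
[[-0.05, 0.29, -0.0], [-0.12, 0.27, -0.0], [-0.18, 0.23, -0.0], [-0.24, 0.18, -0.0], [-0.27, 0.11, -0.0]] [0, 0, 0, 0, 0]
```

Emit:
step_arm(
  offset=[
    [-0.06,0.02,0.07],
    [-0.16,0.06,0.19],
    [-0.23,0.1,0.28],
    [-0.26,0.11,0.32],
    [-0.23,0.1,0.28],
  ],
  turn=[0.5,0.37,0,0,0],
)

```text
time: 9.45
ee_pos: [0.4532, 0.0694, 0.2528]
orientation: [[-0.243, -0.97, -0.001], [-0.97, 0.243, -0.0], [0.0, 0.001, -1.0]]
wrist_force: [0.8, -0.2, -1.2]
opening: 0.0167
grip_force: 58.6
```

Emit:
step_arm(
  offset=[
    [-0.16,0.07,0.19],
    [-0.05,0.02,0.07],
    [0,0,0.09],
    [0,0,0.25],
    [0,0,0.37],
  ],
  turn=[0,0,0,0,0],
)

```text
time: 9.95
ee_pos: [0.4532, 0.0796, 0.2067]
orientation: [[-0.243, -0.97, 0.004], [-0.97, 0.243, -0.0], [-0.001, -0.004, -1.0]]
wrist_force: [-0.7, -0.3, -2.4]
opening: 0.0167
grip_force: 58.6
```

Emit:
step_arm(
  offset=[
    [0,0,0.41],
    [0,0,0.36],
    [0,0,0.26],
    [0,0,0.09],
    [0,0,0],
  ],
  turn=[0,0,0,0,0],
)

```text
time: 10.45
ee_pos: [0.4523, 0.0796, 0.1501]
orientation: [[-0.243, -0.97, 0.0], [-0.97, 0.243, -0.0], [0.0, -0.0, -1.0]]
wrist_force: [-0.6, -0.8, -1.4]
opening: 0.0166
grip_force: 58.6
```

Run:
```python
from plan import *
p,y,s=cur();print(p.round(4),np.degrees(y),tip().round(1),np.round(s['joint_positions'],1),np.round(s['wrist_force'],1))
```

```text
[0.4523 0.0796 0.1501] -104.04684043641959 [-0.1 64.2  8.7] [   0.7  -17.1  118.6   -0.    78.4 -165.3] [-0.6 -0.8 -1.4]
```

Now the first round, watching the force half by half.

Emit:
step_arm(
  offset=[
    [-0.29,-0.07,0],
    [-0.26,-0.04,0],
    [-0.25,-0.12,0],
    [-0.22,-0.18,0],
    [-0.17,-0.24,0],
  ],
  turn=[0,0,0,0,0],
)

```text
time: 10.95
ee_pos: [0.4987, 0.1316, 0.1499]
orientation: [[-0.241, -0.971, 0.0], [-0.971, 0.241, 0.0], [-0.0, 0.0, -1.0]]
wrist_force: [-0.5, 0.1, -0.4]
opening: 0.0168
grip_force: 58.7
```

Emit:
step_arm(
  offset=[
    [-0.12,-0.27,0],
    [-0.06,-0.3,0],
    [0,-0.3,0],
    [0.08,-0.28,0],
    [0.13,-0.24,0],
  ],
  turn=[0,0,0,0,0],
)

```text
time: 11.45
ee_pos: [0.5663, 0.1119, 0.1497]
orientation: [[-0.241, -0.971, 0.0], [-0.971, 0.241, 0.0], [-0.0, -0.0, -1.0]]
wrist_force: [-0.5, 0.2, -1.7]
opening: 0.0171
grip_force: 58.8
```

Emit:
step_arm(
  offset=[
    [0.18,-0.2,0],
    [0.23,-0.14,0],
    [0.27,-0.06,0],
    [0.29,0,0],
    [0.28,0.07,0],
  ],
  turn=[0,0,0,0,0],
)

```text
time: 11.95
ee_pos: [0.5653, 0.0465, 0.1498]
orientation: [[-0.242, -0.97, -0.001], [-0.97, 0.242, 0.002], [-0.002, 0.002, -1.0]]
wrist_force: [-2.1, 3.9, 2.0]
opening: 0.0167
grip_force: 60.0
```

```bash
cat > look.py <<'E'
import sys
from plan import *
p,y,s=cur();print(s['time'],p.round(4),np.degrees(y).round(1),'tip',tip().round(1),np.round(s['wrist_force'],1))
im=shot('side');f=im['frame'];g=cv2.resize(f[240:370,240:390],None,fx=4,fy=4,interpolation=cv2.INTER_CUBIC)
t=proj(im,[p+Rt(y)@(TIP+np.array([.5736,0,-.8192])*.012)])[0]
cv2.circle(g,tuple(int(v) for v in (t-[240,240]+.5)*4),4,(0,255,0),1)
l=proj(im,B2W([[0,-80,10],[0,80,10]]));cv2.line(g,*[tuple(int(v) for v in (u-[240,240]+.5)*4) for u in l],(0,255,255),1)
cv2.imwrite('pics/'+sys.argv[1],g)
h=cv2.cvtColor(f,cv2.COLOR_BGR2HSV)
for nm,lo,hi in(('orange',(4,90,60),(18,255,255)),('blue',(105,90,40),(125,255,255))):
    m=cv2.morphologyEx(cv2.inRange(h,lo,hi),cv2.MORPH_CLOSE,np.ones((3,3)))
    n,_,st,c=cv2.connectedComponentsWithStats(m);W=W2B(onz(im,c,.014*np.ones(n)))-[11,0,0]
    print(nm,[(w[:2].round().tolist(),int(a[4])) for w,a in zip(W,st) if np.hypot(*w[:2])<100 and a[4]>5])
E
python3 look.py r1.png
```

```text
11.95 [0.5653 0.0465 0.1498] -104.0 tip [-34.2 -48.5   8.4] [-2.1  3.9  2. ]
orange [([-66.0, 0.0], 120), ([-24.0, 45.0], 28), ([-21.0, 2.0], 26)]
blue [([-52.0, -65.0], 37), ([-51.0, -28.0], 12), ([-10.0, -73.0], 24), ([20.0, 0.0], 20), ([68.0, 5.0], 22)]
```

View pics/r1.png

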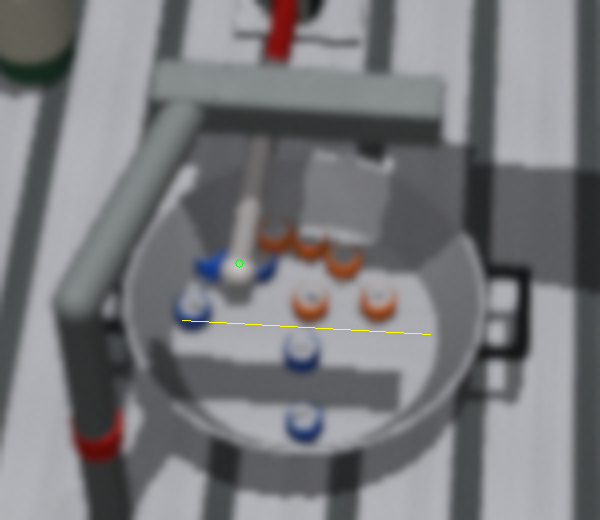

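Emit:
step_arm(
  offset=[
    [0.26,0.15,0],
    [0.21,0.21,0],
    [0.16,0.25,0],
    [0.09,0.29,0],
    [0.02,0.3,0],
  ],
  turn=[0,0,0,0,0],
)

```text
time: 12.5
ee_pos: [0.4996, 0.0236, 0.1509]
orientation: [[-0.244, -0.97, 0.006], [-0.97, 0.244, -0.003], [0.002, -0.007, -1.0]]
wrist_force: [2.5, -0.4, -1.2]
opening: 0.0166
grip_force: 58.6
```

Emit:
step_arm(
  offset=[
    [-0.05,0.29,0],
    [-0.12,0.27,0],
    [-0.18,0.23,0],
    [-0.24,0.18,0],
    [-0.27,0.11,0],
  ],
  turn=[0,0,0,0,0],
)

```text
time: 13.0
ee_pos: [0.459, 0.0813, 0.1522]
orientation: [[-0.243, -0.97, 0.009], [-0.97, 0.244, 0.0], [-0.002, -0.008, -1.0]]
wrist_force: [2.9, 0.1, 1.8]
opening: 0.0172
grip_force: 58.8
```

```bash
python3 look.py r2.png
python3 - <<'E'
from plan import *
p,y,s=cur();off=Rt(np.radians(256))@TIP;q=np.array([*p[:2],.1498]);print(tip())
th=np.pi/2-2*np.pi*np.arange(1,26)/25
rows(q,np.radians(256),[B2W([(52 if np.cos(t)>0 else 56)*np.cos(t),58*np.sin(t),8.5])[0]-off for t in th])
E
```

```text
13.0 [0.459  0.0813 0.1522] -104.1 tip [ 1.4 57.4 10.8] [2.9 0.1 1.8]
orange [([-18.0, 2.0], 27), ([15.0, 57.0], 148)]
blue [([-47.0, -52.0], 21), ([-38.0, 16.0], 18), ([-10.0, -73.0], 24), ([20.0, 0.0], 20), ([68.0, 5.0], 23)]
[ 3.52102263 58.24475345 10.53504771]
max 0.29 end [0.4585 0.0797 0.1498] 256.0
[[-0.19, 0.01, -0.0], [-0.26, -0.05, -0.0], [-0.25, -0.11, -0.0], [-0.22, -0.17, -0.0], [-0.17, -0.23, -0.0]] [0, 0, 0, 0, 0]
[[-0.12, -0.26, -0.0], [-0.06, -0.29, -0.0], [0.01, -0.29, -0.0], [0.08, -0.27, -0.0], [0.13, -0.24, -0.0]] [0, 0, 0, 0, 0]
[[0.19, -0.19, -0.0], [0.22, -0.14, -0.0], [0.27, -0.06, -0.0], [0.28, -0.0, -0.0], [0.27, 0.07, -0.0]] [0, 0, 0, 0, 0]
[[0.25, 0.14, -0.0], [0.21, 0.2, -0.0], [0.15, 0.25, -0.0], [0.09, 0.28, -0.0], [0.02, 0.29, -0.0]] [0, 0, 0, 0, 0]
[[-0.05, 0.28, -0.0], [-0.12, 0.26, -0.0], [-0.18, 0.22, -0.0], [-0.22, 0.17, -0.0], [-0.26, 0.11, -0.0]] [0, 0, 0, 0, 0]
```

Emit:
step_arm(
  offset=[
    [-0.19,0.01,0],
    [-0.26,-0.05,0],
    [-0.25,-0.11,0],
    [-0.22,-0.17,0],
    [-0.17,-0.23,0],
  ],
  turn=[0,0,0,0,0],
)

```text
time: 13.55
ee_pos: [0.4963, 0.1272, 0.1497]
orientation: [[-0.241, -0.971, -0.002], [-0.971, 0.241, -0.001], [0.002, 0.002, -1.0]]
wrist_force: [-0.4, -0.6, -0.8]
opening: 0.0166
grip_force: 59.2
```

Emit:
step_arm(
  offset=[
    [-0.12,-0.26,0],
    [-0.06,-0.29,0],
    [0.01,-0.29,0],
    [0.08,-0.27,0],
    [0.13,-0.24,0],
  ],
  turn=[0,0,0,0,0],
)

```text
time: 14.05
ee_pos: [0.5616, 0.1082, 0.1489]
orientation: [[-0.241, -0.971, -0.002], [-0.971, 0.241, -0.0], [0.001, 0.002, -1.0]]
wrist_force: [-0.5, 0.1, -1.6]
opening: 0.0165
grip_force: 63.7
```

Emit:
step_arm(
  offset=[
    [0.19,-0.19,0],
    [0.22,-0.14,0],
    [0.27,-0.06,0],
    [0.28,0,0],
    [0.27,0.07,0],
  ],
  turn=[0,0,0,0,0],
)

```text
time: 14.55
ee_pos: [0.5623, 0.044, 0.1501]
orientation: [[-0.243, -0.97, 0.002], [-0.97, 0.243, 0.002], [-0.002, -0.001, -1.0]]
wrist_force: [-0.7, 2.4, -0.4]
opening: 0.0166
grip_force: 63.2
```

```bash
python3 look.py r3.png
```

```text
14.55 [0.5623 0.044  0.1501] -104.1 tip [-36.6 -45.6   8.7] [-0.7  2.4 -0.4]
orange [([-18.0, 2.0], 28), ([-10.0, 72.0], 27), ([25.0, 70.0], 34), ([60.0, 3.0], 31), ([65.0, 29.0], 29)]
blue [([-68.0, -59.0], 7), ([-38.0, 15.0], 15), ([-26.0, -70.0], 22), ([9.0, -9.0], 21), ([70.0, -21.0], 26)]
```

Emit:
step_arm(
  offset=[
    [0.25,0.14,0],
    [0.21,0.2,0],
    [0.15,0.25,0],
    [0.09,0.28,0],
    [0.02,0.29,0],
  ],
  turn=[0,0,0,0,0],
)

```text
time: 15.1
ee_pos: [0.4965, 0.0224, 0.1498]
orientation: [[-0.243, -0.97, 0.001], [-0.97, 0.243, -0.003], [0.002, -0.002, -1.0]]
wrist_force: [0.7, -0.9, -1.6]
opening: 0.0169
grip_force: 63.1
```

Emit:
step_arm(
  offset=[
    [-0.05,0.28,0],
    [-0.12,0.26,0],
    [-0.18,0.22,0],
    [-0.22,0.17,0],
    [-0.26,0.11,0],
  ],
  turn=[0,0,0,0,0],
)

```text
time: 15.6
ee_pos: [0.4585, 0.077, 0.1512]
orientation: [[-0.243, -0.97, 0.007], [-0.97, 0.243, -0.002], [-0.0, -0.007, -1.0]]
wrist_force: [5.4, -3.9, 1.4]
opening: 0.0166
grip_force: 64.6
```

```bash
python3 look.py r4.png
```

```text
15.6 [0.4585 0.077  0.1512] -104.1 tip [-2.8 57.9  9.8] [ 5.4 -3.9  1.4]
orange [([-18.0, 1.0], 27), ([13.0, 72.0], 72), ([60.0, 3.0], 31), ([65.0, 29.0], 29)]
blue [([-59.0, -30.0], 17), ([-38.0, 16.0], 18), ([-26.0, -70.0], 23), ([9.0, -9.0], 21), ([70.0, -22.0], 25)]
```

View pics/r4.png

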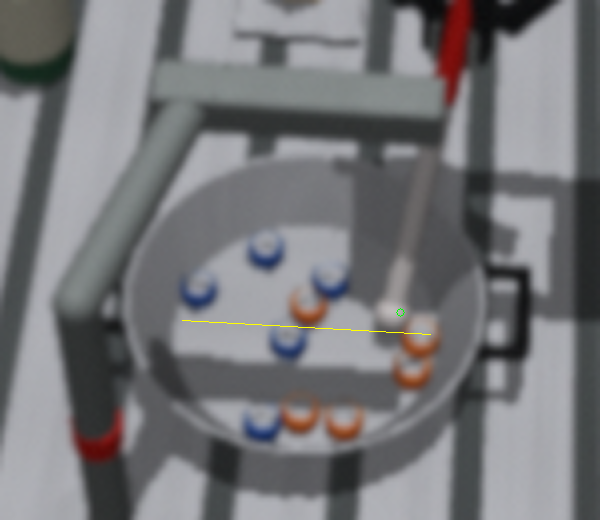

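Run:
```python
from plan import *
p,y,s=cur();yw=np.radians(256);off=Rt(yw)@TIP;q=np.array([*p[:2],.1498]);c=W2B(q+off)[0];print(c)
wp=[c,[8,46,8.5],[20,36,8.5],[31,26,8.5],[38,14,8.5],[36,4,8.5]]+[[36-11*i,3,8.5] for i in range(1,7)]+[[-32,3,8.5]]*2+[[-34,3,14],[-40,3,35],[-48,3,70],[-56,3,110],[-64,3,150],[-70,3,175]]
rows(q,yw,[B2W(w)[0]-off for w in wp[1:]])
```

```text
[-1.4254959  57.66959497  8.4       ]
max 0.8 end [0.5141 0.0105 0.3163] 256.0
[[-0.24, -0.18, -0.0], [-0.28, -0.13, -0.0], [-0.27, -0.14, -0.0], [-0.19, -0.2, -0.0], [-0.01, -0.2, -0.0]] [0, 0, 0, 0, 0]
[[0.21, -0.08, -0.0], [0.21, -0.05, -0.0], [0.21, -0.06, -0.0], [0.21, -0.05, -0.0], [0.22, -0.06, -0.0]] [0, 0, 0, 0, 0]
[[0.21, -0.05, -0.0], [0.04, -0.01, -0.0], [-0.0, -0.0, -0.0], [0.04, -0.01, -0.11], [0.11, -0.03, -0.42]] [0, 0, 0, 0, 0]
[[0.16, -0.04, -0.7], [0.15, -0.04, -0.8], [0.16, -0.04, -0.8], [0.11, -0.03, -0.5]] [0, 0, 0, 0]
```

Emit:
step_arm(
  offset=[
    [-0.24,-0.18,0],
    [-0.28,-0.13,0],
    [-0.27,-0.14,0],
    [-0.19,-0.2,0],
    [-0.01,-0.2,0],
  ],
  turn=[0,0,0,0,0],
)

```text
time: 16.15
ee_pos: [0.5103, 0.1156, 0.1495]
orientation: [[-0.24, -0.971, -0.001], [-0.971, 0.24, 0.0], [0.0, 0.001, -1.0]]
wrist_force: [0.1, 0.4, -1.5]
opening: 0.0165
grip_force: 63.1
```

Emit:
step_arm(
  offset=[
    [0.21,-0.08,0],
    [0.21,-0.05,0],
    [0.21,-0.06,0],
    [0.21,-0.05,0],
    [0.22,-0.06,0],
  ],
  turn=[0,0,0,0,0],
)

```text
time: 16.65
ee_pos: [0.5114, 0.058, 0.1498]
orientation: [[-0.243, -0.97, 0.0], [-0.97, 0.243, -0.0], [0.0, -0.0, -1.0]]
wrist_force: [0.2, 0.2, -1.2]
opening: 0.0165
grip_force: 63.0
```

Emit:
step_arm(
  offset=[
    [0.21,-0.05,0],
    [0.04,-0.01,0],
    [0,0,0],
    [0,0,0],
    [0,0,0],
  ],
  turn=[0,0,0,0,0],
)

```text
time: 17.15
ee_pos: [0.5117, 0.0468, 0.1498]
orientation: [[-0.242, -0.97, 0.0], [-0.97, 0.242, 0.0], [-0.0, -0.0, -1.0]]
wrist_force: [0.3, 0.7, -2.2]
opening: 0.0167
grip_force: 63.1
```

```bash
python3 look.py r5.png
```

```text
17.15 [0.5117 0.0468 0.1498] -104.0 tip [-33.4   5.2   8.4] [ 0.3  0.7 -2.2]
orange [([-53.0, -15.0], 22), ([15.0, 72.0], 68), ([60.0, 3.0], 30), ([65.0, 29.0], 29)]
blue [([-63.0, -33.0], 24), ([-59.0, 23.0], 13), ([-26.0, -70.0], 22), ([-2.0, -16.0], 22), ([70.0, -22.0], 25)]
```

View pics/r5.png

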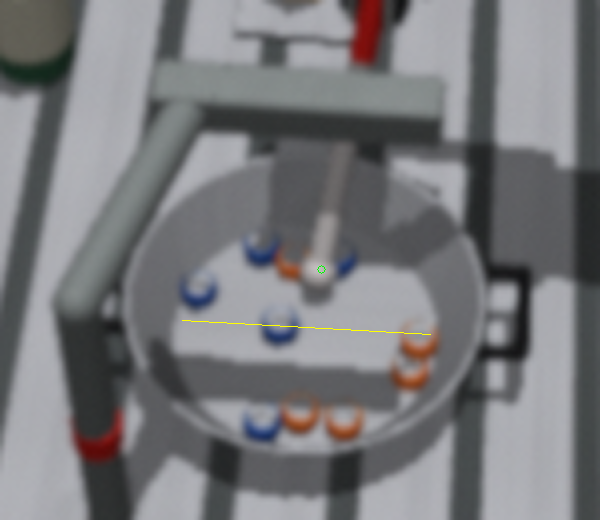

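Emit:
step_arm(
  offset=[
    [0.04,-0.01,-0.11],
    [0.11,-0.03,-0.42],
    [0.16,-0.04,-0.7],
    [0.15,-0.04,-0.8],
    [0.16,-0.04,-0.8],
  ],
  turn=[0,0,0,0,0],
)

```text
time: 17.7
ee_pos: [0.5116, 0.0144, 0.293]
orientation: [[-0.242, -0.97, -0.0], [-0.97, 0.242, -0.0], [0.0, 0.0, -1.0]]
wrist_force: [-0.1, -1.1, -1.2]
opening: 0.0164
grip_force: 63.0
```

Emit:
step_arm(
  offset=[
    [0.11,-0.03,-0.4],
    [0,0,0],
    [0,0,0],
    [0,0,0],
    [0,0,0],
  ],
  turn=[0,0,0,0,0],
)

```text
time: 18.2
ee_pos: [0.5112, 0.0092, 0.3089]
orientation: [[-0.242, -0.97, -0.004], [-0.97, 0.242, 0.001], [0.0, 0.004, -1.0]]
wrist_force: [-0.7, 0.4, -0.6]
opening: 0.0164
grip_force: 63.1
```

Run:
```python
from plan import *
p,y,s=cur();print(p.round(4),np.degrees(y),tip().round(1),s['time'])
yw=y%(2*np.pi);n=30;tn=round((yw-np.radians(89.08))/.1/n,3);print(tn)
P2=np.array([.5704,-.1107,.3112])
L=lambda a,b,n:[a+(b-a)*(.5-.5*np.cos(np.pi*i/n)) for i in range(1,n+1)]
rows(p,yw,L(p,P2,26)+[P2]*4,[tn]*30)
for nm in('top','side'):
    im=shot(nm);h=cv2.cvtColor(im['frame'],cv2.COLOR_BGR2HSV)
    R=Rt(y);ax=np.array([.5736,0,-.8192])
    pr=proj(im,[p+R@TIP,p+R@(TIP+ax*.155),p+R@(TIP+ax*.24)])
    m=cv2.inRange(h,(0,150,70),(6,255,255))|cv2.inRange(h,(174,150,70),(180,255,255))
    n,_,st,c=cv2.connectedComponentsWithStats(m)
    print(nm,pr.round(1).tolist(),[(st[i].tolist(),c[i].round(1).tolist()) for i in range(1,n) if 10<st[i][4]<400])
```

```text
[0.5112 0.0092 0.3089] -103.98561884195406 [-71.    6.  167.5] 18.2
0.971
max 0.16 end [ 0.5703 -0.1109  0.3114] 89.1
[[0.01, -0.01, -0.0], [0.02, -0.02, -0.0], [0.03, -0.03, -0.0], [0.03, -0.06, -0.0], [0.04, -0.07, -0.0]] [np.float64(0.971), np.float64(0.971), np.float64(0.971), np.float64(0.971), np.float64(0.971)]
[[0.04, -0.1, -0.01], [0.03, -0.11, 0.0], [0.03, -0.12, -0.0], [0.01, -0.14, -0.0], [-0.0, -0.15, -0.01]] [np.float64(0.971), np.float64(0.971), np.float64(0.971), np.float64(0.971), np.float64(0.971)]
[[-0.02, -0.15, 0.0], [-0.03, -0.15, -0.0], [-0.05, -0.16, -0.0], [-0.06, -0.15, -0.01], [-0.07, -0.14, 0.0]] [np.float64(0.971), np.float64(0.971), np.float64(0.971), np.float64(0.971), np.float64(0.971)]
[[-0.09, -0.13, -0.0], [-0.09, -0.11, -0.0], [-0.1, -0.1, -0.01], [-0.1, -0.08, 0.0], [-0.09, -0.06, -0.0]] [np.float64(0.971), np.float64(0.971), np.float64(0.971), np.float64(0.971), np.float64(0.971)]
[[-0.09, -0.05, -0.0], [-0.08, -0.03, -0.0], [-0.06, -0.02, -0.01], [-0.05, -0.01, 0.0], [-0.03, -0.01, 0.0]] [np.float64(0.971), np.float64(0.971), np.float64(0.971), np.float64(0.971), np.float64(0.971)]
[[-0.01, 0.0, 0.0], [0.0, 0.0, 0.0], [0.0, 0.0, 0.0], [0.0, 0.0, 0.0], [0.0, 0.0, 0.0]] [np.float64(0.971), np.float64(0.971), np.float64(0.971), np.float64(0.971), np.float64(0.971)]
top [[280.3, 253.0], [315.9, 257.1], [339.7, 259.8]] [([606, 337, 3, 10, 13], [606.8, 341.5]), ([632, 386, 7, 6, 13], [634.9, 388.4]), ([629, 415, 5, 8, 19], [630.4, 418.4]), ([313, 451, 6, 8, 18], [315.9, 454.8]), ([309, 453, 21, 27, 201], [319.4, 470.0]), ([322, 453, 5, 9, 12], [325.0, 457.9]), ([268, 458, 25, 22, 125], [279.8, 472.0]), ([281, 458, 7, 7, 11], [283.6, 461.2]), ([626, 459, 8, 6, 12], [629.6, 460.7])]
side [[320.1, 261.1], [331.8, 199.3], [338.5, 164.0]] [([330, 168, 9, 32, 180], [334.2, 184.4]), ([481, 250, 19, 42, 322], [487.3, 270.9]), ([260, 345, 10, 10, 54], [264.9, 350.9])]
```

Emit:
step_arm(
  offset=[
    [0.01,-0.01,0],
    [0.02,-0.02,0],
    [0.03,-0.03,0],
    [0.03,-0.06,0],
    [0.04,-0.07,0],
  ],
  turn=[0.971,0.971,0.971,0.971,0.971],
)

```text
time: 18.8
ee_pos: [0.517, -0.0014, 0.3105]
orientation: [[-0.67, -0.743, -0.001], [-0.743, 0.67, 0.0], [0.001, 0.001, -1.0]]
wrist_force: [-0.9, -0.3, -1.4]
opening: 0.0166
grip_force: 63.1
```

Emit:
step_arm(
  offset=[
    [0.04,-0.1,0],
    [0.03,-0.11,0],
    [0.03,-0.12,0],
    [0.01,-0.14,0],
    [0,-0.15,0],
  ],
  turn=[0.971,0.971,0.971,0.971,0.971],
)

```text
time: 19.3
ee_pos: [0.531, -0.0301, 0.3104]
orientation: [[-0.939, -0.344, -0.001], [-0.344, 0.939, 0.0], [0.001, 0.001, -1.0]]
wrist_force: [0.4, 1.1, -1.2]
opening: 0.0166
grip_force: 63.0
```

Emit:
step_arm(
  offset=[
    [-0.02,-0.15,0],
    [-0.03,-0.15,0],
    [-0.05,-0.16,0],
    [-0.06,-0.15,0],
    [-0.07,-0.14,0],
  ],
  turn=[0.971,0.971,0.971,0.971,0.971],
)

```text
time: 19.8
ee_pos: [0.5484, -0.0656, 0.3104]
orientation: [[-0.991, 0.134, -0.001], [0.134, 0.991, 0.001], [0.002, 0.0, -1.0]]
wrist_force: [-0.7, 0.4, -1.0]
opening: 0.0169
grip_force: 63.0
```

Emit:
step_arm(
  offset=[
    [-0.09,-0.13,0],
    [-0.09,-0.11,0],
    [-0.1,-0.1,0],
    [-0.1,-0.08,0],
    [-0.09,-0.06,0],
  ],
  turn=[0.971,0.971,0.971,0.971,0.971],
)

```text
time: 20.3
ee_pos: [0.5637, -0.0959, 0.3103]
orientation: [[-0.814, 0.581, -0.002], [0.581, 0.814, 0.001], [0.002, -0.0, -1.0]]
wrist_force: [-0.7, 0.0, -1.4]
opening: 0.0167
grip_force: 63.0
```

Emit:
step_arm(
  offset=[
    [-0.09,-0.05,0],
    [-0.08,-0.03,0],
    [-0.06,-0.02,0],
    [-0.05,-0.01,0],
    [-0.03,-0.01,0],
  ],
  turn=[0.971,0.971,0.971,0.971,0.971],
)

```text
time: 20.8
ee_pos: [0.5708, -0.1108, 0.3103]
orientation: [[-0.449, 0.894, -0.001], [0.894, 0.449, 0.001], [0.001, -0.001, -1.0]]
wrist_force: [0.2, 0.3, -1.0]
opening: 0.0167
grip_force: 63.0
```

Emit:
step_arm(
  offset=[
    [-0.01,0,0],
    [0,0,0],
    [0,0,0],
    [0,0,0],
    [0,0,0],
  ],
  turn=[0.971,0.971,0.971,0.971,0.971],
)

```text
time: 21.3
ee_pos: [0.571, -0.111, 0.3103]
orientation: [[0.02, 1.0, -0.001], [1.0, -0.02, 0.001], [0.001, -0.001, -1.0]]
wrist_force: [-0.4, -0.2, -1.7]
opening: 0.017
grip_force: 63.0
```

Run:
```python
from plan import *
p,y,s=cur();print(p.round(4),np.degrees(y),s['time'])
P1=np.array([.5704,-.1107,.2056]);H=np.array([.5712,-.0615,.1719])
L=lambda a,b,n:[a+(b-a)*(.5-.5*np.cos(np.pi*i/n)) for i in range(1,n+1)]
rows(p,y,L(p,P1,6)+[P1]*4+[P1+(H-P1)*k for k in (.08,.2,.35,.5,.65,.77,.87,.94,1,1)])
for nm in('top','side'):
    im=shot(nm);h=cv2.cvtColor(im['frame'],cv2.COLOR_BGR2HSV)
    R=Rt(y);ax=np.array([.5736,0,-.8192])
    pr=proj(im,[p+R@(TIP+ax*k) for k in(.012,.155,.24)])
    print(nm,pr.round(1).tolist())
    m=((h[:,:,1]<40)&(h[:,:,2]>100)) 
    x,yy=pr[0].astype(int); g=im['frame'][yy-12:yy+13,x-12:x+13]; cv2.imwrite('pics/b_%s.png'%nm,g)
    print(cv2.cvtColor(g,cv2.COLOR_BGR2GRAY)[::3,::3])
```

```text
[ 0.571  -0.111   0.3103] 88.86816300629864 21.3
max 0.53 end [ 0.5714 -0.0615  0.1718] 88.9
[[0.0, -0.0, 0.14], [0.0, -0.0, 0.38], [0.0, -0.01, 0.53], [0.0, 0.0, 0.52], [0.01, -0.0, 0.38]] [0, 0, 0, 0, 0]
[[-0.0, -0.0, 0.14], [-0.0, -0.0, 0.0], [-0.0, -0.0, 0.0], [-0.0, -0.0, 0.0], [-0.0, -0.0, 0.0]] [0, 0, 0, 0, 0]
[[0.08, -0.0, 0.06], [0.11, -0.0, 0.08], [0.15, -0.0, 0.1], [0.15, -0.0, 0.1], [0.15, -0.0, 0.1]] [0, 0, 0, 0, 0]
[[0.11, -0.0, 0.08], [0.1, -0.0, 0.07], [0.07, -0.0, 0.05], [0.06, -0.0, 0.04], [0.0, -0.0, -0.0]] [0, 0, 0, 0, 0]
top [[427.2, 238.8], [398.9, 230.8], [378.6, 225.1]]
[[ 53  54  54  57  63  62  50  38 102]
 [ 40  42  48  53  54  56  39  55 100]
 [165 135  71  40  46  37  39  93 101]
 [160 168 169 166  39  36  38 105 102]
 [ 94 104 130  90  34  40  54 101 105]
 [ 56  97  96  38  38  37  86 102 102]
 [100 179 178  38  37  34 108 103 106]
 [224 219 168  36  39  44 102 102 103]
 [220 219  26  38  36  74 104 104 102]]
side [[318.8, 165.7], [315.5, 151.8], [313.1, 142.2]]
[[132  65 107  40  46  39 150 168 168]
 [169 151 158  85  47  72 163 170 168]
 [168 165 164 125  52  90 162 170 168]
 [166 164 163 132  57  75 149 168 165]
 [165 163 163 143  68  88 160 167 165]
 [165 163 163 129  71 107 166 167 163]
 [165 163 162 119  71 124 166 166 163]
 [164 162 162 102  72 140 167 166 163]
 [164 164 162  90  73 147 168 166 163]]
```

Descend to the pre-insertion point and slide in, checking the force partway.

Emit:
step_arm(
  offset=[
    [0,0,0.14],
    [0,0,0.38],
    [0,-0.01,0.53],
    [0,0,0.52],
    [0.01,0,0.38],
  ],
  turn=[0,0,0,0,0],
)

```text
time: 21.9
ee_pos: [0.5696, -0.1105, 0.2108]
orientation: [[0.014, 1.0, -0.003], [1.0, -0.014, 0.001], [0.001, -0.003, -1.0]]
wrist_force: [-0.0, -0.2, -1.1]
opening: 0.0163
grip_force: 63.0
```

Emit:
step_arm(
  offset=[
    [0,0,0.14],
    [0,0,0],
    [0,0,0],
    [0,0,0],
    [0,0,0],
  ],
  turn=[0,0,0,0,0],
)

```text
time: 22.4
ee_pos: [0.5714, -0.1111, 0.2083]
orientation: [[0.016, 1.0, 0.002], [1.0, -0.016, -0.001], [-0.001, 0.002, -1.0]]
wrist_force: [0.9, 0.3, -1.3]
opening: 0.0162
grip_force: 63.0
```

Emit:
step_arm(
  offset=[
    [0.08,0,0.06],
    [0.11,0,0.08],
    [0.15,0,0.1],
    [0.15,0,0.1],
    [0.15,0,0.1],
  ],
  turn=[0,0,0,0,0],
)

```text
time: 22.9
ee_pos: [0.5709, -0.0779, 0.184]
orientation: [[0.016, 1.0, -0.001], [1.0, -0.016, 0.0], [0.0, -0.001, -1.0]]
wrist_force: [0.3, -0.6, -1.6]
opening: 0.0167
grip_force: 63.0
```

Run:
```python
from plan import *
p,y,s=cur();print(p.round(4),np.degrees(y),s['time'],s['wrist_force'],s['ft_torque'])
H=np.array([.5712,-.0615,.1719])
rows(p,y,[p+(H-p)*k for k in (.3,.6,.8,.93,1)])
im=shot('side');h=cv2.cvtColor(im['frame'],cv2.COLOR_BGR2HSV)
R=Rt(y);ax=np.array([.5736,0,-.8192]);print(proj(im,[p+R@(TIP+ax*k) for k in(.155,.24)]).round(1).tolist())
m=cv2.inRange(h,(0,150,70),(6,255,255))|cv2.inRange(h,(174,150,70),(180,255,255))
n,_,st,c=cv2.connectedComponentsWithStats(m);print([(st[i].tolist(),c[i].round(1).tolist()) for i in range(1,n) if 10<st[i][4]<400])
h0=cv2.cvtColor(cv2.imread('pics/side0.png'),cv2.COLOR_BGR2HSV)
```

```text
[ 0.5709 -0.0779  0.184 ] 89.10648100582785 22.9 [ 0.29345719 -0.5684284  -1.55826073] [ 0.04044315 -0.00145382  0.01867314]
max 0.1 end [ 0.5712 -0.0614  0.172 ] 89.1
[[0.1, 0.0, 0.07], [0.1, 0.0, 0.08], [0.06, 0.0, 0.04], [0.05, 0.0, 0.03], [0.02, 0.0, 0.02]] [0, 0, 0, 0, 0]
[[314.9, 196.2], [312.7, 189.6]]
[([309, 188, 8, 7, 43], [312.8, 190.9]), ([481, 250, 19, 40, 323], [487.5, 268.8]), ([260, 345, 10, 10, 55], [265.0, 351.0])]
```

Emit:
step_arm(
  offset=[
    [0.1,0,0.07],
    [0.1,0,0.08],
    [0.06,0,0.04],
    [0.03,0,0.02],
    [0,0,0],
  ],
  turn=[0,0,0,0,0],
)

```text
time: 23.45
ee_pos: [0.5713, -0.0643, 0.1742]
orientation: [[0.016, 1.0, -0.0], [1.0, -0.016, -0.0], [-0.0, -0.0, -1.0]]
wrist_force: [-0.3, -0.6, -1.7]
opening: 0.0162
grip_force: 63.0
```

Run:
```python
from plan import *
p,y,s=cur();print(p.round(4),np.degrees(y),s['time'],s['wrist_force'],s['ft_torque'])
```

```text
[ 0.5713 -0.0643  0.1742] 89.092972887667 23.45 [-0.27742255 -0.60753265 -1.69941608] [ 0.08272672 -0.01321821 -0.00376134]
```

Emit:
step_arm(
  offset=[
    [0.02,0,0.02],
    [0.02,0,0.02],
    [0.01,0,0.01],
    [0,0,0],
    [0,0,0],
  ],
  turn=[0,0,0,0,0],
)

```text
time: 23.95
ee_pos: [0.5714, -0.0619, 0.1718]
orientation: [[0.016, 1.0, -0.0], [1.0, -0.016, -0.0], [-0.0, -0.0, -1.0]]
wrist_force: [-0.2, 0.6, -1.6]
opening: 0.0166
grip_force: 63.0
```

Run:
```python
from plan import *
p,y,s=cur();print(p.round(4),np.degrees(y),s['time'],s['wrist_force'],s['ft_torque'])
```

```text
[ 0.5714 -0.0619  0.1718] 89.07982793354839 23.95 [-0.2191519   0.59725253 -1.62049483] [ 0.07508916  0.02024207 -0.00787056]
```

Emit:
step_arm(
  offset=[
    [0,0,0],
    [0,0,0],
    [0,0,0],
    [0,0,0],
    [0,0,0],
  ],
  turn=[0,0,0,0,0],
  claw=0.5,
)

```text
time: 24.45
ee_pos: [0.5715, -0.0619, 0.1719]
orientation: [[0.016, 1.0, 0.0], [1.0, -0.016, -0.0], [-0.0, 0.0, -1.0]]
wrist_force: [0.4, -0.5, 0.5]
opening: 0.0426
grip_force: 0.0
```

Emit:
step_arm(
  offset=[
    [0,0,0],
    [0,0,-0.1],
    [0,0,-0.3],
    [0,0,-0.6],
    [0,0,-0.8],
  ],
  turn=[0,0,0,0,0],
)

```text
time: 24.95
ee_pos: [0.5704, -0.0616, 0.2618]
orientation: [[0.016, 1.0, -0.003], [1.0, -0.016, 0.001], [0.001, -0.003, -1.0]]
wrist_force: [0.8, 0.9, 0.1]
opening: 0.0424
grip_force: 0.0
```

Emit:
step_arm(
  offset=[
    [0,0,-0.8],
    [0,0,-0.8],
    [-0.4,-0.4,-0.5],
    [-0.6,-0.6,0],
    [-0.6,-0.6,0],
  ],
  turn=[0,0,0,0,0],
)

```text
time: 25.45
ee_pos: [0.4898, -0.1412, 0.3702]
orientation: [[0.014, 1.0, 0.004], [1.0, -0.014, -0.002], [-0.002, 0.004, -1.0]]
wrist_force: [0.4, -0.7, -0.3]
opening: 0.0424
grip_force: 0.0
```

Emit:
step_arm(
  offset=[
    [-0.6,-0.6,0],
    [-0.6,-0.6,0],
    [-0.3,-0.3,0],
    [0,0,0],
    [0,0,0],
  ],
  turn=[0,0,0,0,0],
)

```text
time: 25.95
ee_pos: [0.4141, -0.2144, 0.3681]
orientation: [[0.017, 1.0, 0.002], [1.0, -0.017, -0.001], [-0.001, 0.002, -1.0]]
wrist_force: [0.0, 0.6, 0.3]
opening: 0.0427
grip_force: 0.0
```

```bash
python3 - <<'E'
from plan import *
p,y,s=cur();print(p.round(4),s['time'],s['wrist_force'])
h=lambda f:cv2.cvtColor(f,cv2.COLOR_BGR2HSV)
for nm in('top','side'):
    im=shot(nm,nm+'9.png');f0=cv2.imread('pics/%s0.png'%nm)
    for f in(f0,im['frame']):
        g=h(f);m=cv2.inRange(g,(0,150,70),(6,255,255))|cv2.inRange(g,(174,150,70),(180,255,255))
        x0,y0=(335,215) if nm=='top' else (290,180)
        M=cv2.moments(m[y0:y0+40,x0:x0+60],True);print(nm,M['m00'],M['m10']/max(M['m00'],1),M['m01']/max(M['m00'],1))
    x0,y0,x1,y1=(340,220,415,270) if nm=='top' else (276,180,345,255)
    d=cv2.absdiff(f0,im['frame']).max(2)[y0:y1,x0:x1];print('diff>50 px',int((d>50).sum()))
    for t,(a,b,c,e) in {'top':{'can':(328,150,358,190),'brush':(158,285,184,370),'coupon':(462,258,498,306)},'side':{'can':(230,208,262,262),'brush':(345,400,437,424),'coupon':(335,152,372,184)}}[nm].items():
        print(nm,t,int((cv2.absdiff(f0,im['frame']).max(2)[b:e,a:c]>50).sum()))
E
python3 look.py r9.png
```

```text
[ 0.4141 -0.2144  0.3681] 25.95 [0.03849628 0.6177424  0.25843808]
top 158.0 24.651898734177216 22.0126582278481
top 172.0 23.33139534883721 22.47093023255814
diff>50 px 125
top can 0
top brush 81
top coupon 1335
side 39.0 22.666666666666668 18.307692307692307
side 42.0 23.071428571428573 20.857142857142858
diff>50 px 134
side can 0
side brush 0
side coupon 0
26.05 [ 0.4146 -0.2138  0.3674] 89.1 tip [-518.5  135.6  226. ] [-0.2  0.4  0.1]
orange [([-53.0, -11.0], 27), ([15.0, 72.0], 68), ([60.0, 3.0], 31), ([65.0, 29.0], 29)]
blue [([-61.0, -34.0], 18), ([-56.0, 18.0], 20), ([-26.0, -70.0], 23), ([-2.0, -16.0], 22), ([70.0, -22.0], 25)]
```

```bash
cat > rod.py <<'E'
from plan import *
from scipy.optimize import least_squares
rx,ry,rw=F['rest'];u=np.array([np.cos(rw),np.sin(rw),0]);v=np.array([-u[1],u[0],0])
def cyl(q,a,b,r):
    tip=np.array([rx,ry,.03])+u*q[0]+v*q[1]+np.array([0,0,q[2]]);th=np.radians(35)+q[3];ax=-u*np.sin(th)+np.array([0,0,np.cos(th)])+v*q[4];ax/=np.linalg.norm(ax)
    n1=np.cross(ax,v);n1/=np.linalg.norm(n1);n2=np.cross(ax,n1);t=np.linspace(0,6.28,24)
    return np.vstack([tip+ax*s+r*(np.cos(t)[:,None]*n1+np.sin(t)[:,None]*n2) for s in(a,b)])
def sil(im,P,box,k=8):
    x0,y0,w,h=box;uv=(proj(im,P)-[x0,y0]+.5)*k;m=np.zeros((h*k,w*k),np.uint8)
    cv2.fillConvexPoly(m,cv2.convexHull(np.int32(uv*16)),255,shift=4);return cv2.resize(m,(w,h),interpolation=cv2.INTER_AREA)/255.
BOX={'top':(338,222,45,35),'side':(295,185,40,30)}
cams={n:eyes.get_image(n) for n in BOX}
def red(f,b):
    x,y,w,h=b;g=f[y:y+h,x:x+w].astype(float);return np.clip((g[:,:,2]-g[:,:,:2].max(2)-15)/90,0,1)*(g[:,:,1]<g[:,:,2]*.55)
def mom(m):
    yy,xx=np.mgrid[:m.shape[0],:m.shape[1]];s=m.sum();cx,cy=(m*xx).sum()/s,(m*yy).sum()/s
    return [cx,cy,(m*(xx-cx)**2).sum()/s,(m*(yy-cy)**2).sum()/s,(m*(xx-cx)*(yy-cy)).sum()/s]
E
python3 - <<'E'
from rod import *
for tag in('0','9'):
    for n in BOX:
        m=red(cv2.imread(f'pics/{n}{tag}.png'),BOX[n]);print(n,tag,np.round([m.sum()]+mom(m),2))
for nm,q in(('home',[0]*5),('up5',[-.0029,0,.0041,0,0]),('tilt+2',[0,0,0,np.radians(2),0]),('foot out 5',[.005,0,0,np.radians(2.8),0]),('out5',[.0041,0,.0029,0,0])):
    for n in BOX: m=sil(cams[n],cyl(q,.155,.24,.009),BOX[n]);print(nm,n,np.round([m.sum()]+mom(m),2))
E
```

```text
top 0 [158.11  21.45  14.87  49.02   5.68   9.9 ]
side 0 [48.41 17.75 13.75  3.26  7.2   1.26]
top 9 [174.59  20.27  15.46  55.22   5.21   8.63]
side 9 [44.83 17.91 15.93  3.09  4.83  0.39]
home top [205.23  21.46  15.42  52.26   7.46  10.25]
home side [82.69 18.31 15.6   4.71 11.27  2.77]
up5 top [207.2   20.27  15.17  52.88   7.54  10.39]
up5 side [83.59 18.18 15.24  4.73 11.42  2.78]
tilt+2 top [211.88  18.89  15.65  56.59   7.24  10.28]
tilt+2 side [74.97 18.09 18.21  4.85  9.04  2.59]
foot out 5 top [213.58  20.09  15.76  57.85   7.16  10.26]
foot out 5 side [71.96 18.2  17.94  4.92  8.19  2.49]
out5 top [205.04  23.35  15.28  52.13   7.49  10.3 ]
out5 side [83.27 18.45 13.72  4.69 11.49  2.78]
```

Emit:
step_arm(
  offset=[
    [-0.05,0.5,0],
    [-0.05,0.7,0],
    [-0.05,0.8,0],
    [-0.05,0.7,0],
    [-0.04,0.37,0],
  ],
  turn=[0,0,0,0,0],
  claw=0,
)

```text
time: 26.7
ee_pos: [0.5698, -0.2279, 0.3655]
orientation: [[0.014, 1.0, -0.001], [1.0, -0.014, 0.001], [0.001, -0.001, -1.0]]
wrist_force: [0.1, -0.2, 0.9]
opening: -0.0
grip_force: 0.0
```

Emit:
step_arm(
  offset=[
    [0,0,0.4],
    [0,0,0.8],
    [0,0,0.8],
    [0,0,0.8],
    [0,0,0.8],
  ],
  turn=[0,0,0,0,0],
)

```text
time: 27.2
ee_pos: [0.5676, -0.2279, 0.185]
orientation: [[0.015, 1.0, -0.0], [1.0, -0.015, 0.0], [0.0, -0.0, -1.0]]
wrist_force: [0.4, 0.3, -0.7]
opening: 0.0001
grip_force: 0.0
```

Emit:
step_arm(
  offset=[
    [0,0,0.7],
    [0,0,0.4],
    [0,0,0.2],
    [0,0,0],
    [0,0,0],
  ],
  turn=[0,0,0,0,0],
)

```text
time: 27.7
ee_pos: [0.5682, -0.2289, 0.1231]
orientation: [[0.015, 1.0, 0.002], [1.0, -0.015, -0.001], [-0.001, 0.002, -1.0]]
wrist_force: [0.4, -0.7, 0.3]
opening: -0.0001
grip_force: 0.0
```

```bash
cat > chk.py <<'E'
from rod import *
p,y,s=cur();print(s['time'],p.round(4),np.round(s['wrist_force'],1),'rest x of tcp mm',((p-[rx,ry,0])@u*1000).round(1),((p-[rx,ry,0])@v*1000).round(1))
for n in BOX: m=red(cams[n]['frame'],BOX[n]);print(n,np.round([m.sum()]+mom(m),2))
E
python3 chk.py
```

```text
27.8 [ 0.5686 -0.2293  0.124 ] [ 0.2 -0.3 -0.4] rest x of tcp mm 53.3 0.4
top [176.29  20.25  15.48  55.54   5.26   8.64]
side [48.39 17.85 15.98  3.64  4.91  0.56]
```

Emit:
step_arm(
  offset=[
    [0,0,0.5],
    [0,0,0.5],
    [0,0,0.4],
    [0,0,0.14],
    [0,0,0],
  ],
  turn=[0,0,0,0,0],
)

```text
time: 28.3
ee_pos: [0.5672, -0.2288, 0.0448]
orientation: [[0.016, 1.0, -0.0], [1.0, -0.016, 0.0], [0.0, -0.0, -1.0]]
wrist_force: [0.1, -0.0, 1.3]
opening: -0.0002
grip_force: 0.0
```

Emit:
step_arm(
  offset=[
    [0.1,0,0],
    [0.16,0,0],
    [0.14,0,0],
    [0.08,0,0],
    [0,0,0],
  ],
  turn=[0,0,0,0,0],
)

```text
time: 28.8
ee_pos: [0.5678, -0.2041, 0.0451]
orientation: [[0.015, 1.0, 0.0], [1.0, -0.015, -0.0], [-0.0, 0.0, -1.0]]
wrist_force: [1.1, 0.7, 0.2]
opening: 0.0
grip_force: 0.0
```

Emit:
step_arm(
  offset=[
    [0.04,0,0],
    [0.04,0,0],
    [0.04,0,0],
    [0.02,0,0],
    [0,0,0],
  ],
  turn=[0,0,0,0,0],
)

```text
time: 29.3
ee_pos: [0.5677, -0.1979, 0.0447]
orientation: [[0.016, 1.0, -0.0], [1.0, -0.016, -0.0], [-0.0, -0.0, -1.0]]
wrist_force: [-0.5, 0.0, -0.2]
opening: 0.0001
grip_force: 0.2
```

```bash
python3 chk.py
```

```text
29.4 [ 0.5677 -0.1979  0.0448] [ 0.1 -0.6 -0.3] rest x of tcp mm 21.9 -1.0
top [174.96  20.37  15.42  54.68   5.39   8.94]
side [52.5  18.17 15.4   3.52  6.16  0.8 ]
```

Emit:
step_arm(
  offset=[
    [0.02,0,0],
    [0.02,0,0],
    [0.02,0,0],
    [0,0,0],
    [0,0,0],
  ],
  turn=[0,0,0,0,0],
)

```text
time: 29.9
ee_pos: [0.5678, -0.1947, 0.0448]
orientation: [[0.016, 1.0, 0.0], [1.0, -0.016, 0.0], [0.0, 0.0, -1.0]]
wrist_force: [0.4, -1.3, -0.8]
opening: 0.0002
grip_force: 0.2
```

```bash
python3 chk.py
```

```text
30.0 [ 0.5678 -0.1948  0.0448] [ 0.1 -0.4 -0.2] rest x of tcp mm 18.8 -0.9
top [171.39  21.    15.44  52.12   5.42   8.7 ]
side [56.91 18.13 14.39  3.59  7.44  1.16]
```

Emit:
step_arm(
  offset=[
    [0.01,0,0],
    [0.01,0,0],
    [0.01,0,0],
    [0,0,0],
    [0,0,0],
  ],
  turn=[0,0,0,0,0],
)

```text
time: 30.5
ee_pos: [0.5678, -0.1933, 0.0449]
orientation: [[0.016, 1.0, 0.0], [1.0, -0.016, 0.0], [0.0, 0.0, -1.0]]
wrist_force: [0.6, -1.2, -0.4]
opening: 0.0001
grip_force: 0.3
```

```bash
python3 chk.py
```

```text
30.6 [ 0.5679 -0.1933  0.0448] [ 0.1 -0.6 -0.1] rest x of tcp mm 17.3 -0.9
top [170.51  21.13  15.42  52.37   5.39   8.89]
side [58.67 18.18 14.05  3.62  8.    1.36]
```

Emit:
step_arm(
  offset=[
    [0.01,0,0],
    [0.01,0,0],
    [0,0,0],
    [0,0,0],
    [0,0,0],
  ],
  turn=[0,0,0,0,0],
)

```text
time: 31.1
ee_pos: [0.5679, -0.1923, 0.0448]
orientation: [[0.016, 1.0, -0.0], [1.0, -0.016, 0.0], [0.0, -0.0, -1.0]]
wrist_force: [0.1, -1.0, -1.1]
opening: 0.0
grip_force: 0.3
```

```bash
python3 chk.py
```

```text
31.2 [ 0.5678 -0.1923  0.0448] [ 0.1 -0.1 -0.5] rest x of tcp mm 16.3 -0.9
top [168.41  21.25  15.43  51.45   5.16   8.32]
side [59.52 18.21 13.93  3.89  8.02  1.45]
```

Emit:
step_arm(
  offset=[
    [0.01,0,0],
    [0.01,0,0],
    [0,0,0],
    [0,0,0],
    [0,0,0],
  ],
  turn=[0,0,0,0,0],
)

```text
time: 31.7
ee_pos: [0.5678, -0.1915, 0.0448]
orientation: [[0.016, 1.0, -0.0], [1.0, -0.016, -0.0], [-0.0, -0.0, -1.0]]
wrist_force: [-0.4, -3.2, -0.1]
opening: -0.0002
grip_force: 0.8
```

```bash
python3 chk.py
```

```text
31.8 [ 0.5678 -0.1915  0.0448] [-0.5 -2.3  0.9] rest x of tcp mm 15.5 -1.0
top [167.53  21.37  15.47  51.06   5.13   8.23]
side [60.21 18.25 13.72  3.98  8.13  1.49]
```

Emit:
step_arm(
  offset=[
    [0.01,0,0],
    [0,0,0],
    [0,0,0],
    [0,0,0],
    [0,0,0],
  ],
  turn=[0,0,0,0,0],
)

```text
time: 32.3
ee_pos: [0.5678, -0.1911, 0.0448]
orientation: [[0.016, 1.0, -0.0], [1.0, -0.016, -0.0], [-0.0, -0.0, -1.0]]
wrist_force: [-1.0, -4.4, -0.5]
opening: -0.0003
grip_force: 1.6
```

```bash
python3 chk.py
```

```text
32.4 [ 0.5678 -0.191   0.0448] [-1.4 -3.8  0.2] rest x of tcp mm 15.0 -1.0
top [166.3   21.56  15.52  50.03   5.23   8.22]
side [60.3  18.31 13.5   3.96  8.4   1.66]
```

Emit:
step_arm(
  offset=[
    [-0.1,0,0],
    [-0.3,0,0],
    [-0.4,0,0],
    [-0.2,0,-0.4],
    [0,0,-0.8],
  ],
  turn=[0,0,0,0,0],
)

```text
time: 32.9
ee_pos: [0.5643, -0.242, 0.1013]
orientation: [[0.019, 1.0, -0.007], [1.0, -0.019, 0.004], [0.004, -0.007, -1.0]]
wrist_force: [0.8, -0.2, 0.7]
opening: -0.0
grip_force: 0.0
```

Emit:
step_arm(
  offset=[
    [0,0,-0.8],
    [0,0,-0.8],
    [0,0,-0.8],
    [0,-0.4,-0.8],
    [0,-0.6,-0.8],
  ],
  turn=[0,0,0,0,0],
)

```text
time: 33.4
ee_pos: [0.5169, -0.2412, 0.3065]
orientation: [[0.016, 1.0, 0.001], [1.0, -0.016, 0.0], [0.0, 0.001, -1.0]]
wrist_force: [0.4, -1.1, 0.9]
opening: -0.0001
grip_force: 0.0
```

Emit:
step_arm(
  offset=[
    [-0.5,-0.8,-0.4],
    [-0.5,-0.8,0],
    [-0.5,-0.6,0],
    [-0.4,-0.4,0],
    [0,0,0],
  ],
  turn=[0,0,0,0,0],
)

```text
time: 33.9
ee_pos: [0.3842, -0.3352, 0.3248]
orientation: [[0.021, 1.0, 0.0], [1.0, -0.021, -0.001], [-0.001, 0.0, -1.0]]
wrist_force: [-0.1, 0.1, 0.8]
opening: -0.0002
grip_force: 0.0
```

```bash
python3 chk.py
python3 - <<'E'
from rod import *
# ball/shaft: difference against the first pictures inside the rest region
for n,(x0,y0,x1,y1) in {'top':(338,225,412,262),'side':(295,185,330,235)}.items():
    a=cv2.imread(f'pics/{n}0.png')[y0:y1,x0:x1].astype(np.float32);b=cams[n]['frame'][y0:y1,x0:x1].astype(np.float32)
    g=[cv2.cvtColor(i,cv2.COLOR_BGR2GRAY) for i in(a,b)]
    print(n,'shift',cv2.phaseCorrelate(*g),'diff>40',int((abs(a-b).max(2)>40).sum()))
    for nm,w in {'top':{'ball':(50,12,20,20),'red':(0,0,35,25),'shaft':(30,8,25,20)},'side':{'red':(10,0,20,25)}}[n].items():
        x,y,W,H=w;print(' ',nm,np.round(cv2.phaseCorrelate(g[0][y:y+H,x:x+W].copy(),g[1][y:y+H,x:x+W].copy()),2) if 0 else cv2.phaseCorrelate(g[0][y:y+H,x:x+W].copy(),g[1][y:y+H,x:x+W].copy(),cv2.createHanningWindow((W,H),cv2.CV_32F)))
E
```

```text
34.0 [ 0.3861 -0.3333  0.3245] [-0.4  0.2  0.4] rest x of tcp mm 160.2 -180.4
top [164.36  21.57  15.51  50.45   5.17   8.35]
side [47.76 18.29 13.96  2.96  6.78  0.79]
top shift ((0.4880435341591962, 0.07564460667508399), 1.0012925434907278) diff>40 64
  ball ((0.32152957658405334, -0.6261998505374144), 0.8815831506252289)
  red ((-0.06060951645354251, 0.7171031256608149), 1.075592061413659)
  shaft ((0.6368375107913575, 0.0061924129191730515), 1.0332963581085206)
side shift ((0.07447570203798293, 0.0630089508479017), 0.9877107253339555) diff>40 5
  red ((0.27088201323433836, 0.8679160859902311), 0.9848591723442077)
```

```bash
python3 look.py r10.png; python3 -c "
from station import robot
print(robot.hand_in())"
```

```text
34.1 [ 0.387  -0.3324  0.3244] 89.1 tip [-636.9  164.3  183. ] [ 0.  -0.1  0.7]
orange [([-53.0, -11.0], 27), ([15.0, 72.0], 68), ([60.0, 3.0], 32), ([65.0, 29.0], 29)]
blue [([-61.0, -34.0], 16), ([-56.0, 18.0], 19), ([-26.0, -70.0], 23), ([-2.0, -16.0], 22), ([70.0, -21.0], 24)]
the job is handed in; nothing more can be done
None
```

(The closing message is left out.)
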